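# Lay out the desk organiser with a fresh note pad from the dispenser

### The job

Get the wooden desk organiser ready for work. Pull the lowest note pad, the one that sticks out, forwards out of the dispenser's slot (leave the other two pads in it) and lay it flat in the middle pocket, then stand the metal pencil sharpener on the middle of that pad to weigh down the top sheet. The round tin goes in the pocket left of the pad and the eraser in the pocket right of it, as seen from the robot, and the pen in the long groove behind the pockets; do not disturb the coffee glass.

Things in the scene. Friction and masses are not known exactly. Their poses are not given: they have to be found in the camera images.
- organiser: fixed wooden tray 126 (x) x 254 (y) x 10 mm on the grey desk mat (top z = 0.003, under all). Origin: centre of underside; x to its back, y to its left seen from the robot. Floor 5 mm up, rims 10. Square pockets 74 mm wide, 5 deep, centres (x, y): left (-20, 82), middle (-20, 0), right (-20, -82) mm. Behind, past a 22 mm land: pen groove along y, 18 wide, 238 long, 5 deep, centre line x = 48 mm
- dispenser: fixed dark steel open-topped tower 74 x 74 x 46 mm. Origin: under the stack's centre, at the underside; -x is its front, facing roughly to the robot. Floor 4 mm up; slot in the front wall from the floor to 18.5 mm; outside of the front wall at x = -37 mm; a tongue 46 mm wide runs under the slot to x = -85. Pads have 1.5 mm play; upper ones sink when the lowest is gone
- bottom_pad: lowest note pad, beige, 66 x 66 x 12 mm, 40 g. Origin: centre of underside; x, y as the dispenser's at the start. Its front 26 mm stands out of the dispenser's front wall over the narrower tongue, where its sides (66 mm apart along y) can be gripped from above; free of the slot after 40 mm of pull along the dispenser's -x
- middle_pad: second note pad, the same size, lying on the lowest one inside the dispenser; stays there. Origin: centre of its underside
- top_pad: third note pad, the same, lying on the second; stays there. Origin: centre of its underside
- tin: round sage-green slip-lid tin, 57 mm across, 26 mm high, 70 g, upright. Origin: centre of its underside
- eraser: vinyl eraser, white in a black sleeve, 19 (x) x 46 (y) x 12 mm (z), lying flat. Origin: centre of its underside
- sharpener: small grey metal pencil sharpener, 15 (x) x 25 (y) mm, block 11 mm high (blade screw up to 14 mm). Origin: centre of its underside
- pen: black click pen with a silver tip, 10 mm thick, 140 mm long along its y axis, lying. Origin: under its middle, on the surface
- coffee_glass: double-wall glass of coffee, 78 mm across, 88 mm high, standing to the right; not to be touched. Origin: centre of its underside

How it is judged:
On the way, in this order (a step that is already met when the one before it is completed fails the run):
1. the lowest pad lies flat in the middle pocket, let go, the other two still in the dispenser (x of bottom_pad in the frame of organiser between -0.028 and -0.012 m and y of bottom_pad in the frame of organiser between -0.008 and 0.008 m and z of bottom_pad in the frame of organiser between 0.003 and 0.0075 m and angle between bottom_pad's own z axis and vertical below 0.12 rad and horizontal distance between each of middle_pad, top_pad and dispenser below 0.012 m and contact force between bottom_pad and the fingers below 0.05 N), for 0.2 s.
2. the sharpener stands on the middle of that pad (horizontal distance between sharpener and bottom_pad below 0.018 m and z of sharpener in the frame of bottom_pad between 0.009 and 0.016 m and angle between sharpener's own z axis and vertical below 0.2 rad), for 0.2 s.
At the end, for the whole second after the job is handed in: Lowest pad flat in the middle pocket (8 mm), sharpener upright on it (18 mm from its middle), tin on the floor of the left pocket (12 mm), eraser flat anywhere in the right pocket, pen down in the groove (55 mm along it); the other two pads still in the dispenser; all released and at rest (all of step 2 and x of bottom_pad in the frame of organiser between -0.028 and -0.012 m and y of bottom_pad in the frame of organiser between -0.008 and 0.008 m and z of bottom_pad in the frame of organiser between 0.003 and 0.0075 m and angle between each of bottom_pad, tin, eraser's own z axis and vertical below 0.12 rad and x of tin in the frame of organiser between -0.032 and -0.008 m and y of tin in the frame of organiser between 0.07 and 0.094 m and z of tin in the frame of organiser between 0.003 and 0.0075 m and x of eraser in the frame of organiser between -0.05 and 0.01 m and y of eraser in the frame of organiser between -0.112 and -0.052 m and z of eraser in the frame of organiser between 0.003 and 0.0075 m and x of pen in the frame of organiser between 0.038 and 0.058 m and y of pen in the frame of organiser between -0.055 and 0.055 m and z of pen in the frame of organiser between 0.003 and 0.009 m and horizontal distance between each of middle_pad, top_pad and dispenser below 0.012 m and linear speed of each of bottom_pad, tin, eraser, sharpener, pen below 0.01 m/s); the robot touches nothing.
It fails at once if the coffee glass is shoved more than 20 mm or tipped (distance of coffee_glass from where it was at the start of the episode above 0.02 m or angle between coffee_glass's own z axis and vertical above 0.2 rad).
It fails at once if another pad is taken out of the dispenser (horizontal distance between any of middle_pad, top_pad and dispenser above 0.02 m).
It also fails if it takes over 109 s, if anything falls off the work surface, if the arm or the gripper's body presses on something with over 40 N, if the wrist force passes 120 N, or if a joint passes its speed limit or range.

### The arm

A 6-joint arm with a two-finger parallel gripper is mounted at the origin on a cart in front of the work surface, level with it; the furniture and walls round the work are solid. World frame = base frame: x ahead of the robot, y to its left, z up, the work surface at z = 0. Lengths are in m, angles in rad, forces in N, time in s.
With the tool pointing down it reaches from about 0.275 to 0.725 m from the base axis. Payload 5.6 kg.
Tool frame: the origin (TCP) lies on the mounting face of the last link; the fingertips stand 173 mm ahead of it and the grasp point (between the pads) lies 155 mm ahead of it (ctrl.tcp_to_grasp is the distance from the TCP to the grasp point, in m); z points along the fingers, y is the line along which they close (so a half turn about z gives the same grasp; the last joint's range is limited). The gripper opens to 85 mm and grips with 20 to 120 N. Pads are 22 mm wide; open, the fingers measure 114 mm over their backs; the gripper's body (76 mm by 85 mm) begins 54 mm behind the grasp point. The pads swing forward as they close: fully open they stand 13 mm farther back than shut.
Start: joints at [1.561, 0.255, 0.108, 0, -1.424, -0.285], TCP at [0.16, 0.526, 0.405] pointing down, gripper open.
Joint ranges: [-2.95, 2.95], [-1.21, 1.97], [-1.09, 1.5], [-2.87, 1.71], [-2.94, -0.07], [-3.05, 3.05]. Speed limits (rad/s): [2.57, 2.57, 3.14, 3.14, 3.14, 3.14].

### API

Orientations are given as [roll, pitch, yaw] about the fixed x, y, z axes, in that order (R = Rz(yaw) Ry(pitch) Rx(roll)).
In Python, from cell import ctrl gives the robot as it stands. The module is installed in compiled form; this text tells all that it offers.
- The arm moves only by the tool move_arm, never from a script. Its argument "moves" is a list of rows, each an object with "offset": the shift along the tool's x, y, z scaled (see below), a list of three; "twist": the turn about the tool's z scaled (see below); "jaw": the opening, from -1 (shut) to 1 (fully open). A call has 1 to 5 rows; each row shifts and turns the commanded pose from where the row before left it, along the tool's axes as they then stand; what a row does not reach is not made up. The controller multiplies each number of a shift by 0.6 m and each number of a turn by 180 degrees. A row lasts 1/10 s, in which the tool goes at most 50 mm and 8.59 degrees, less where a joint would pass 70% of its speed; a pose out of reach is approached as far as the arm can. A call with a number of a shift or a turn outside -1 to 1 is refused whole. A call with a gripper value outside its range is refused whole. The fingers move at their own pace and stop on an object; "force" is the grip in N (left out, the last holds). Time passes only in rows, so rows that do not move let the fingers close. It gives the time, the measured TCP pose, the force, the opening and the grip force at its end, in the units of the state.
- ctrl.get_state(): the state, without advancing time (a new reading comes with each control period).
- ctrl.get_image(name): name is "side" or "top"; returns a dict with "color" (384x512x3 uint8, blue, green, red), "fx", "fy", "cx", "cy" (pixels), "R" (3x3) and "t" (3): a world point X has camera coordinates R X + t. Camera axes: x right, y down, z forward; pixel columns grow to the right and rows downward; lengths in m; the calibration is good to about 2 mm. A picture is of the moment at which its call begins. There is no depth.
- ctrl.close_job(): hands the job in; it is judged then, once.
The state is a dict: "time": time; "qpos": joint angles; "joint_vel": joint speeds; "tau": joint torques, N m; "tool_pos": TCP position; "orientation": TCP orientation; "contact_force": force on the tool from outside, world axes, zero at the start; "moment": the same for the moment, N m; "width": finger opening in m; "grip_force": force on a finger pad.
Only numpy, scipy, OpenCV 4.12 (cv2) and the standard library are available. Lean on these libraries where they do the work, as an engineer would, in place of code of your own. Each camera call takes 0.05 s, during which the arm holds its last target. There are 200 camera calls.

## Working session

There is one attempt and no reset: what is moved stays moved. The work goes in short steps, Python scripts to look and compute and a tool call to move; the robot and the scene stay as the last step left them, time stands still between calls to the robot, and variables do not carry over. Pictures are saved under pics/ and viewed, at most 14 in all, crops included, and the job is handed in when it is done.

Besides the shell and the picture viewer there is one more tool, called after ">>>" by a JSON object that holds its "api" and its "payload", one argument or row to a line. move_arm: Moves the arm, as the interface text tells. Shifts and turns lie within -1 to 1; 1 stands for 0.6 m of shift or 180 degrees of turn. Its arguments: {"type":"object","properties":{"moves":{"type":"array","items":{"type":"object","properties":{"offset":{"type":"array","items":{"type":"number","minimum":-1,"maximum":1}},"twist":{"type":"number","minimum":-1,"maximum":1},"jaw":{"type":"number"}}}},"force":{"type":"number"}},"required":["moves"]}

```bash
mkdir -p pics
python3 - <<'E'
from cell import ctrl
import cv2,numpy as np,pickle
s=ctrl.get_state();print({k:np.round(v,3) for k,v in s.items()},ctrl.tcp_to_grasp)
d={}
for n in("top","side"):
    i=ctrl.get_image(n);d[n]=i;cv2.imwrite(f"pics/{n}0.png",i["color"])
    print(n,i["fx"],i["fy"],i["cx"],i["cy"],np.round(i["R"],3).tolist(),np.round(i["t"],3), np.round(-i["R"].T@i["t"],3))
    cv2.imwrite(f"pics/{n}0b.png",cv2.resize(i["color"],(800,600),interpolation=cv2.INTER_CUBIC))
pickle.dump(d,open("d0.pkl","wb"))
E
```

```text
{'time': np.float64(0.0), 'qpos': array([ 1.561e+00,  2.560e-01,  1.070e-01, -1.000e-03, -1.424e+00,
       -2.850e-01]), 'joint_vel': array([ 0.001,  0.   , -0.002,  0.   , -0.001, -0.001]), 'tau': array([-2.0000e-03, -3.8663e+01,  2.3793e+01,  5.3650e+00, -6.0000e-03,
       -0.0000e+00]), 'tool_pos': array([0.16 , 0.526, 0.404]), 'orientation': array([ 3.14 , -0.   , -0.295]), 'contact_force': array([-0.635, -0.269, -0.633]), 'moment': array([0.055, 0.023, 0.007]), 'grip_force': np.float64(0.0), 'width': np.float64(0.086)} 0.1547
top 457.544720457522 457.544720457522 253.70019107908573 193.4981762906041 [[-0.032, -0.999, 0.002], [-0.976, 0.03, -0.218], [0.218, -0.009, -0.976]] [-0.111  0.536  1.083] [ 0.284 -0.117  1.174]
side 437.00347051537113 437.00347051537113 264.84132844509054 190.7739064057299 [[0.937, -0.348, -0.027], [-0.148, -0.326, -0.934], [0.316, 0.879, -0.357]] [-0.56   0.106  1.013] [ 0.22  -1.051  0.446]
```

View pics/top0b.png

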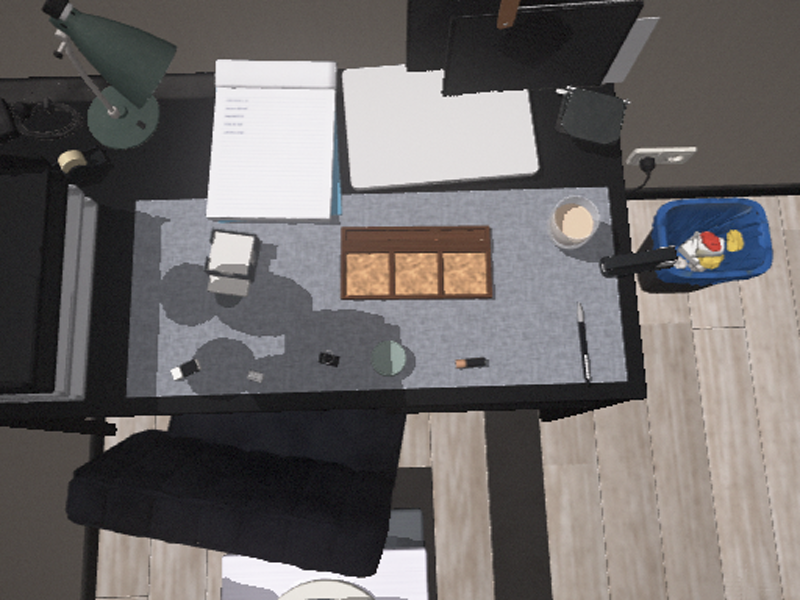

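View pics/side0b.png

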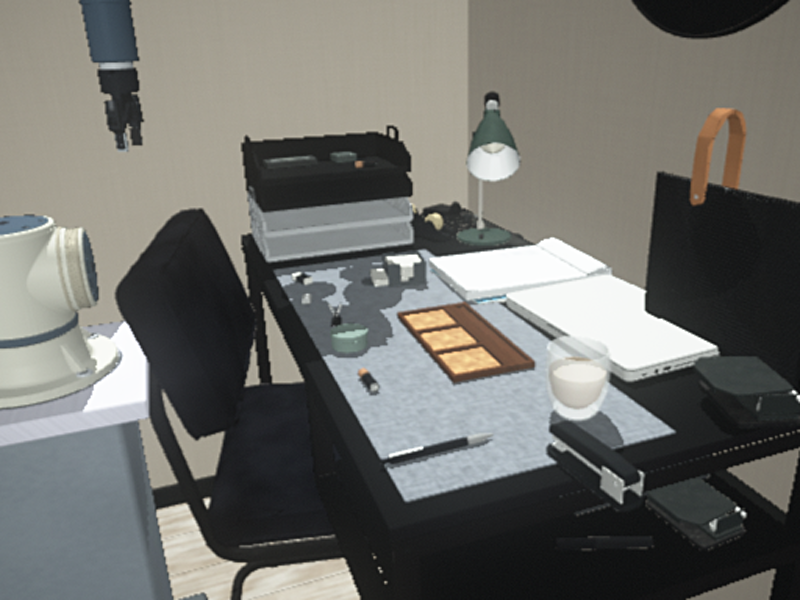

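The top view shows the dispenser (233,262), organiser (417,263), tin (390,358) and pen (585,342). The glass is at (575,222), a likely eraser at (185,369), and a small grey block at (255,376), with a clip and an orange-ended thing as distractors. I need crops for exact pixels.

Run:
```python
import cv2,numpy as np,pickle
d=pickle.load(open("d0.pkl","rb"))
def crop(n,x,y,w,h,s):
    c=cv2.resize(d[n]["color"][y:y+h,x:x+w],None,fx=s,fy=s,interpolation=cv2.INTER_CUBIC)
    for k in range(0,w,10): cv2.line(c,(k*s,0),(k*s,4),(0,0,255),1); cv2.putText(c,str(x+k),(k*s,14),0,.32,(0,0,255),1)
    for k in range(0,h,10): cv2.line(c,(0,k*s),(4,k*s),(0,0,255),1); cv2.putText(c,str(y+k),(5,k*s+4),0,.32,(0,0,255),1)
    return c
cv2.imwrite("pics/c1.png",crop("top",95,140,100,110,5)); 
cv2.imwrite("pics/c2.png",crop("side",170,155,110,90,7))
cv2.imwrite("pics/c3.png",crop("top",200,140,200,110,4))
```

```text
(no output)
```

View pics/c1.png

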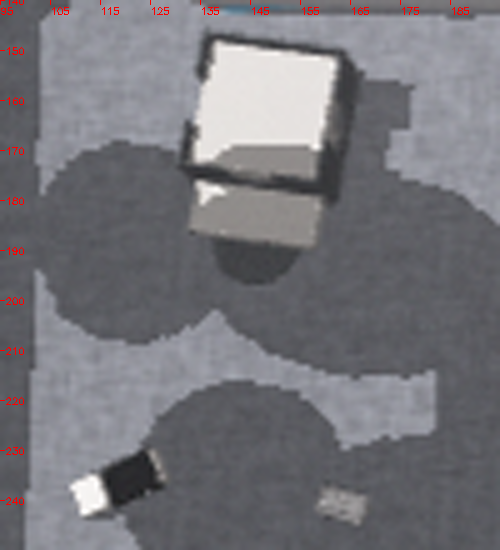

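View pics/c2.png

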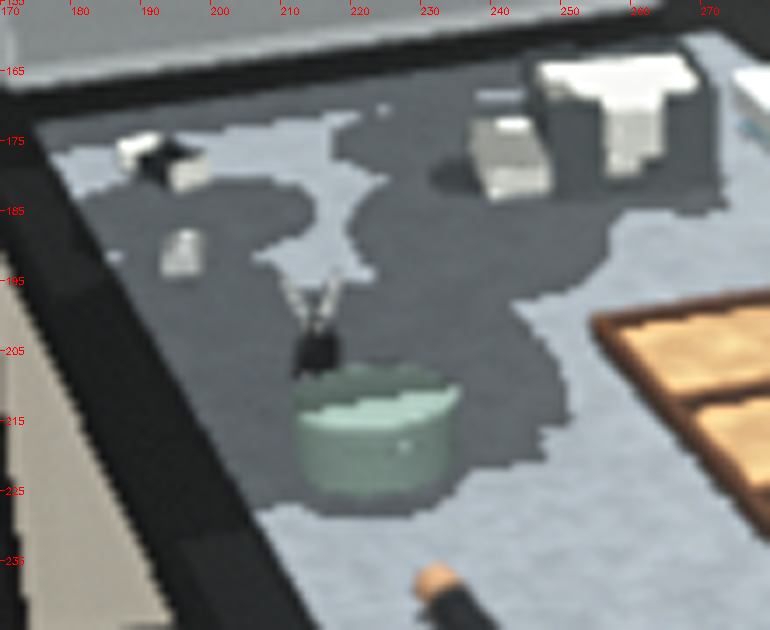

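View pics/c3.png

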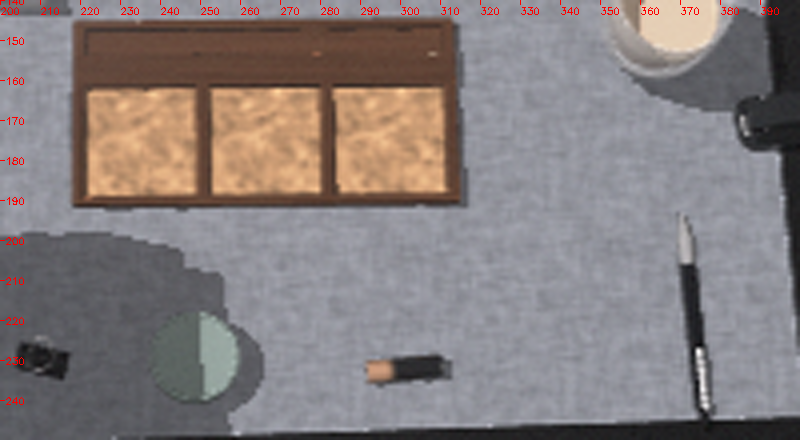

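```bash
cat > h.py <<'E'
import numpy as np,cv2,pickle
try: D=pickle.load(open("d0.pkl","rb"))
except Exception: D={}
def ray(n,p):
    i=D[n];d=i["R"].T@np.array([(p[0]-i["cx"])/i["fx"],(p[1]-i["cy"])/i["fy"],1.]);return -i["R"].T@i["t"],d
def at(n,p,z):
    c,d=ray(n,p);return (c+d*(z-c[2])/d[2])[:2]
def tri(p,q):
    a,u=ray("top",p);b,v=ray("side",q);u/=np.linalg.norm(u);v/=np.linalg.norm(v)
    s=np.linalg.lstsq(np.c_[u,-v],b-a,rcond=None)[0];x=a+s[0]*u;y=b+s[1]*v
    return np.round((x+y)/2,4),round(np.linalg.norm(x-y),4)
def proj(n,X):
    i=D[n];c=i["R"]@np.array(X)+i["t"];return np.array([i["fx"]*c[0]/c[2]+i["cx"],i["fy"]*c[1]/c[2]+i["cy"]])
E
python3 - <<'E'
from h import *
T=lambda x,y:(95+x/5,140+y/5); U=lambda x,y:(200+x/4,140+y/4); S=lambda x,y:(170+x/7,155+y/7)
np.set_printoptions(precision=4,suppress=True)
def rect(name,pts,z):
    P=np.array([at("top",p,z) for p in pts]); print(name,"c",P.mean(0)); 
    for k in range(len(P)): e=P[(k+1)%len(P)]-P[k]; print("   len %.4f ang %.2f"%(np.hypot(*e),np.degrees(np.arctan2(e[1],e[0]))),P[k])
rect("tower",[T(182,172),T(335,195),T(355,55),T(205,35)],.049)
rect("toppad",[T(195,165),T(323,180),T(341,55),T(211,40)],.043)
rect("padfront",[T(190,233),T(315,247)],.019)
rect("eraser",[T(70,487),T(155,450),T(163,482),T(85,520)],.015)
rect("sharp",[T(325,485),T(368,492),T(362,525),T(318,515)],.0145)
rect("pen",[U(685,212),U(706,418)],.008)
rect("org",[U(74,205),U(461,204),U(457,22),U(75,20)],.013)
rect("pockets",[U(87,195),U(447,195),U(447,87),U(87,87)],.013)
print("tin",at("top",U(195,359),.029))
print("tri padFR",tri(T(315,247),S(490,172)),"tin",tri(U(195,359),S(379,397)),"sharp",tri(T(342,504),S(186,245)),"erasr",tri(T(117,484),S(163,155)))
print("orgBL?",tri(U(74,205),S(590,318)), "glass", at("top",U(669,0),.09),at("top",U(669,20),.05))
k=800/512
print("glass side",[at("side",(578/k,400/k),.003+z) for z in (0,.02)])
print("pen tip",tri(U(685,212),(490/k,436/k)),tri(U(706,418),(386/k,459/k)))
E
```

```text
tower c [0.6231 0.1375]
   len 0.0792 ang -100.55 [0.5937 0.1812]
   len 0.0746 ang -7.23 [0.5792 0.1034]
   len 0.0784 ang 80.32 [0.6532 0.094 ]
   len 0.0734 ang 172.24 [0.6664 0.1713]
toppad c [0.6272 0.1398]
   len 0.0662 ang -98.66 [0.5988 0.1763]
   len 0.0671 ang -7.22 [0.5888 0.1108]
   len 0.0681 ang 81.37 [0.6554 0.1024]
   len 0.0671 ang 174.37 [0.6656 0.1697]
padfront c [0.5643 0.1518]
   len 0.0656 ang -98.32 [0.569  0.1842]
   len 0.0656 ang 81.68 [0.5596 0.1193]
eraser c [0.4396 0.2182]
   len 0.0460 ang -67.55 [0.4392 0.2427]
   len 0.0171 ang -164.65 [0.4568 0.2001]
   len 0.0429 ang 114.94 [0.4403 0.1956]
   len 0.0189 ang 25.74 [0.4222 0.2345]
sharp c [0.4261 0.1041]
   len 0.0223 ang -101.02 [0.4362 0.1135]
   len 0.0169 ang 170.17 [0.432  0.0916]
   len 0.0231 ang 75.51 [0.4153 0.0945]
   len 0.0155 ang -12.46 [0.4211 0.1168]
pen c [ 0.4679 -0.4359]
   len 0.1346 ang -179.32 [ 0.5352 -0.4351]
   len 0.1346 ang 0.68 [ 0.4005 -0.4367]
org c [ 0.6102 -0.1644]
   len 0.2518 ang -91.64 [ 0.5511 -0.0367]
   len 0.1243 ang -2.27 [ 0.544  -0.2884]
   len 0.2542 ang 87.91 [ 0.6681 -0.2933]
   len 0.1263 ang 178.84 [ 0.6774 -0.0393]
pockets c [ 0.5905 -0.1639]
   len 0.2345 ang -91.79 [ 0.5576 -0.0453]
   len 0.0732 ang -3.40 [ 0.5502 -0.2797]
   len 0.2376 ang 88.22 [ 0.6234 -0.284 ]
   len 0.0732 ang 179.05 [ 0.6307 -0.0465]
tin [ 0.4456 -0.1125]
tri padFR (array([0.5617, 0.1192, 0.0182]), np.float64(0.004)) tin (array([ 0.4488, -0.113 ,  0.028 ]), np.float64(0.0062)) sharp (array([0.4284, 0.1051, 0.0113]), np.float64(0.0036)) erasr (array([0.4425, 0.2197, 0.0115]), np.float64(0.0041))
orgBL? (array([ 0.5528, -0.0369,  0.0117]), np.float64(0.0027)) glass [ 0.6529 -0.4146] [ 0.653  -0.4244]
glass side [array([ 0.6775, -0.3928]), array([ 0.6569, -0.4225])]
pen tip (array([ 0.533 , -0.4341,  0.0094]), np.float64(0.0037)) (array([ 0.4015, -0.4358,  0.0123]), np.float64(0.0028))
```

```bash
cat >> h.py <<'E'
def plan(x,y,z,yawdeg):
    from cell import ctrl
    s=ctrl.get_state();p=s["tool_pos"];w=s["orientation"][2]
    c,n=np.cos(w),np.sin(w);d=np.array([x,y,z])-p
    t=np.array([c*d[0]+n*d[1], n*d[0]-c*d[1], -d[2]])
    dy=(yawdeg-np.degrees(w)+180)%360-180
    # same but if rotated to the final yaw first
    w2=np.radians(yawdeg);c2,n2=np.cos(w2),np.sin(w2)
    t2=np.array([c2*d[0]+n2*d[1], n2*d[0]-c2*d[1], -d[2]])
    print("t %.1f pos %s yaw %.2f q6 %.2f w %.4f g %.1f F %s"%(s["time"],np.round(p,4),np.degrees(w),s["qpos"][5],s["width"],s["grip_force"],np.round(s["contact_force"],1)))
    print("  scaled offset (yaw now)",np.round(t/.6,4),"(final yaw)",np.round(t2/.6,4),"rows",round(np.linalg.norm(d)/.05,2),"twist",round(-dy/180,4),"rows",round(abs(dy)/8.59,2))
E
python3 - <<'E'
from h import *
k=800/512
for a in [(145,432),(68,490),(75,520),(375,575),(400,410)]:
  for b in [(195,210),(118,290),(200,435)]:
    r=tri((a[0]/k,a[1]/k),(b[0]/k,b[1]/k)); 
    if r[1]<.06: print(a,b,r)
plan(.575,.149,.35,-8.2)
E
```

```text
(68, 490) (195, 210) (array([0.2633, 0.3408, 0.139 ]), np.float64(0.0073))
(68, 490) (200, 435) (array([ 0.2256,  0.641 , -0.5373]), np.float64(0.0368))
(75, 520) (195, 210) (array([0.2429, 0.3239, 0.1448]), np.float64(0.0472))
(75, 520) (200, 435) (array([ 0.1927,  0.6104, -0.5174]), np.float64(0.0296))
(375, 575) (118, 290) (array([ 0.1352, -0.0853,  0.1341]), np.float64(0.0047))
t 0.1 pos [0.1597 0.5262 0.4039] yaw -16.89 q6 -0.28 w 0.0854 g 0.0 F [ 0.   0.6 -0.2]
  scaled offset (yaw now) [0.845  0.4003 0.0898] (final yaw) [0.7748 0.5235 0.0898] rows 11.27 twist -0.0483 rows 1.01
```

>>> {"api": "move_arm", "payload": {
  "moves": [
    {"offset": [0,0,0],"twist": -0.0477,"jaw": 1},
    {"offset": [0.065,0.044,0],"twist": 0,"jaw": 1},
    {"offset": [0.065,0.044,0],"twist": 0,"jaw": 1},
    {"offset": [0.065,0.044,0],"twist": 0,"jaw": 1},
    {"offset": [0.065,0.044,0],"twist": 0,"jaw": 1}
  ],
  "force": 40
}}

```text
time: 0.6
tool_pos: [0.2998, 0.3978, 0.4044]
orientation: [3.141, 0.0, -0.144]
contact_force: [1.9, 0.6, 0.3]
width: 0.085
grip_force: 0.0
```

>>> {"api": "move_arm", "payload": {
  "moves": [
    {"offset": [0.065,0.044,0],"twist": 0,"jaw": 1},
    {"offset": [0.065,0.044,0],"twist": 0,"jaw": 1},
    {"offset": [0.065,0.044,0],"twist": 0,"jaw": 1},
    {"offset": [0.065,0.044,0],"twist": 0,"jaw": 1},
    {"offset": [0.065,0.044,0],"twist": 0,"jaw": 1}
  ]
}}

```text
time: 1.1
tool_pos: [0.4738, 0.2389, 0.4044]
orientation: [3.141, 0.001, -0.145]
contact_force: [-0.1, 0.9, -0.3]
width: 0.0854
grip_force: 0.0
```

>>> {"api": "move_arm", "payload": {
  "moves": [
    {"offset": [0.065,0.044,0],"twist": 0,"jaw": 1},
    {"offset": [0.065,0.044,0.03],"twist": 0,"jaw": 1},
    {"offset": [0,0,0.06],"twist": 0,"jaw": 1},
    {"offset": [0,0,0],"twist": 0,"jaw": 1},
    {"offset": [0,0,0],"twist": 0,"jaw": 1}
  ]
}}

```text
time: 1.6
tool_pos: [0.5419, 0.1773, 0.351]
orientation: [3.14, 0.001, -0.145]
contact_force: [0.8, -0.1, 1.4]
width: 0.0855
grip_force: 0.0
```

```bash
python3 -c "
from h import *
plan(.575,.149,.215,-8.2)"
```

```text
t 1.6 pos [0.5419 0.1773 0.351 ] yaw -8.28 q6 0.84 w 0.0855 g 0.0 F [ 0.8 -0.1  1.4]
  scaled offset (yaw now) [0.0614 0.0387 0.2266] (final yaw) [0.0613 0.0388 0.2266] rows 2.86 twist -0.0005 rows 0.01
```

>>> {"api": "move_arm", "payload": {
  "moves": [
    {"offset": [0.061,0.039,0.03],"twist": 0,"jaw": 1},
    {"offset": [0,0,0.066],"twist": 0,"jaw": 1},
    {"offset": [0,0,0.066],"twist": 0,"jaw": 1},
    {"offset": [0,0,0.066],"twist": 0,"jaw": 1},
    {"offset": [0,0,0],"twist": 0,"jaw": 1}
  ]
}}

```text
time: 2.1
tool_pos: [0.5731, 0.1493, 0.2109]
orientation: [3.138, 0.007, -0.144]
contact_force: [-0.1, -0.3, -0.9]
width: 0.0857
grip_force: 0.0
```

```bash
cat >> h.py <<'E'
def snap(name,views):
    """views: list of (cam,x,y,w,h,s); side by side"""
    from cell import ctrl
    out=[]
    for n,x,y,w,h,s in views:
        c=cv2.resize(ctrl.get_image(n)["color"][y:y+h,x:x+w],None,fx=s,fy=s,interpolation=cv2.INTER_CUBIC)
        for k in range(0,w,10): cv2.line(c,(k*s,0),(k*s,4),(0,0,255),1); cv2.putText(c,str(x+k),(k*s,14),0,.32,(0,0,255),1)
        for k in range(0,h,10): cv2.line(c,(0,k*s),(4,k*s),(0,0,255),1); cv2.putText(c,str(y+k),(5,k*s+4),0,.32,(0,0,255),1)
        out.append(c)
    H=max(c.shape[0] for c in out)
    cv2.imwrite("pics/"+name,np.hstack([cv2.copyMakeBorder(c,0,H-c.shape[0],0,4,0) for c in out]))
E
python3 -c "
from h import *
plan(.575,.149,.18,-8.2)
snap('p1.png',[('side',210,130,80,70,6),('top',120,140,60,70,5)])"
```

```text
t 2.1 pos [0.5731 0.1493 0.2109] yaw -8.24 q6 0.91 w 0.0857 g 0.0 F [-0.1 -0.3 -0.9]
  scaled offset (yaw now) [0.0032 0.0001 0.0515] (final yaw) [0.0032 0.0001 0.0515] rows 0.62 twist -0.0002 rows 0.0
```

View pics/p1.png

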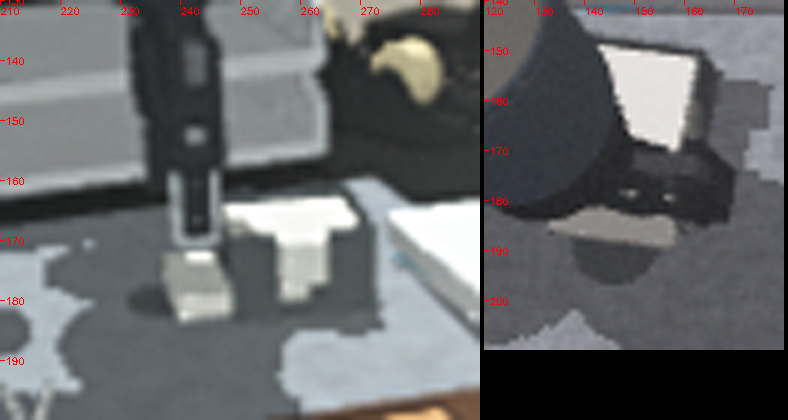

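The open gripper stands in front of the tower with the near fingertip's lower edge at side pixel (242.5,171.3). The pad's near top edge is at (237–248,172–180).

```bash
python3 -c "
from h import *
for o in (.043,.05,.057):
  for z in (.038,.045,.052): print(o,z,proj('side',(.5731-.143*o,.1493-.99*o,z)).round(1))
for xd in (-63,-37):
  for z in (.007,.019): print(xd,z,proj('side',(.627+.001*(.99*xd-.1426*33),.141-.001*(.1426*xd+.99*33),z)).round(1))
"
```

```text
0.043 0.038 [242.  174.4]
0.043 0.045 [241.9 172.1]
0.043 0.052 [241.8 169.8]
0.05 0.038 [242.4 175.1]
0.05 0.045 [242.3 172.8]
0.05 0.052 [242.2 170.5]
0.057 0.038 [242.8 175.9]
0.057 0.045 [242.7 173.6]
0.057 0.052 [242.6 171.3]
-63 0.007 [239.1 183.6]
-63 0.019 [238.9 179.8]
-37 0.007 [247.8 182.7]
-37 0.019 [247.6 178.9]
```

>>> {"api": "move_arm", "payload": {
  "moves": [
    {"offset": [0.005,0,0.025],"twist": 0,"jaw": 1},
    {"offset": [0,0,0.026],"twist": 0,"jaw": 1},
    {"offset": [0,0,0],"twist": 0,"jaw": 0.2},
    {"offset": [0,0,0],"twist": 0,"jaw": 0.2},
    {"offset": [0,0,0],"twist": 0,"jaw": 0.2}
  ],
  "force": 40
}}

```text
time: 2.7
tool_pos: [0.5786, 0.148, 0.1886]
orientation: [3.141, -0.004, -0.144]
contact_force: [-7.6, -4.9, 16.0]
width: 0.0516
grip_force: 18.6
```

>>> {"api": "move_arm", "payload": {
  "moves": [
    {"offset": [0,0,0],"twist": 0,"jaw": 0.2}
  ]
}}

```text
time: 2.8
tool_pos: [0.5786, 0.1479, 0.1886]
orientation: [-3.141, -0.004, -0.144]
contact_force: [-7.3, -5.4, 15.1]
width: 0.0514
grip_force: 17.7
```

```bash
python3 -c "
from h import *
plan(.575,.149,.18,-8.2)"
```

```text
t 2.8 pos [0.5786 0.1479 0.1886] yaw -8.25 q6 0.91 w 0.0514 g 17.7 F [-7.3 -5.4 15.1]
  scaled offset (yaw now) [-0.0061 -0.0009  0.0144] (final yaw) [-0.0061 -0.0009  0.0144] rows 0.19 twist -0.0003 rows 0.01
```

>>> {"api": "move_arm", "payload": {
  "moves": [
    {"offset": [0,0,-0.03],"twist": 0,"jaw": 1},
    {"offset": [0,0,0],"twist": 0,"jaw": 1},
    {"offset": [0,0,0],"twist": 0,"jaw": 1},
    {"offset": [0,0,0],"twist": 0,"jaw": 1},
    {"offset": [0,0,0],"twist": 0,"jaw": 1}
  ]
}}

```text
time: 3.3
tool_pos: [0.5777, 0.1484, 0.2011]
orientation: [3.141, 0.001, -0.145]
contact_force: [-0.3, -0.3, -0.7]
width: 0.0857
grip_force: 0.0
```

```bash
python3 -c "
from h import *
plan(.576,.149,.18,-8.2)
snap('p2.png',[('side',210,130,80,70,6),('top',120,140,60,70,5)])"
```

```text
t 3.3 pos [0.5777 0.1484 0.2011] yaw -8.30 q6 0.91 w 0.0857 g 0.0 F [-0.3 -0.3 -0.7]
  scaled offset (yaw now) [-0.003  -0.0007  0.0352] (final yaw) [-0.003  -0.0007  0.0352] rows 0.42 twist -0.0006 rows 0.01
```

View pics/p2.png

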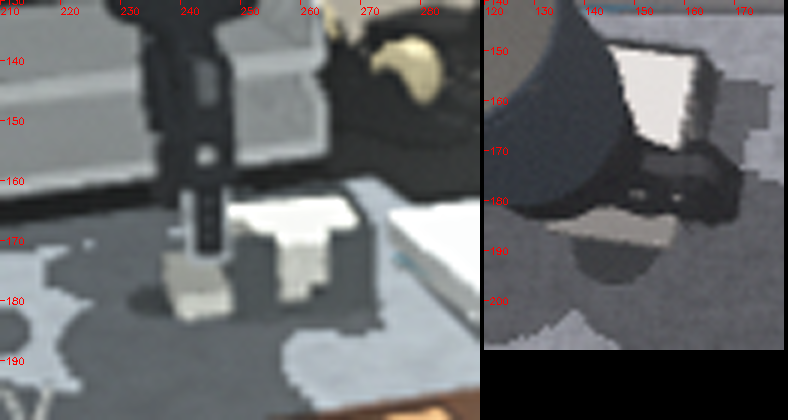

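>>> {"api": "move_arm", "payload": {
  "moves": [
    {"offset": [-0.005,0,0.015],"twist": 0,"jaw": 1},
    {"offset": [0,0,0.02],"twist": 0,"jaw": 1},
    {"offset": [0,0,0],"twist": 0,"jaw": 1},
    {"offset": [0,0,0],"twist": 0,"jaw": 1}
  ],
  "force": 40
}}

```text
time: 3.8
tool_pos: [0.5747, 0.1487, 0.1796]
orientation: [3.14, 0.001, -0.145]
contact_force: [0.4, -0.4, 0.6]
width: 0.0855
grip_force: 0.0
```

>>> {"api": "move_arm", "payload": {
  "moves": [
    {"offset": [0,0,0],"twist": 0,"jaw": 0.2},
    {"offset": [0,0,0],"twist": 0,"jaw": 0.2},
    {"offset": [0,0,0],"twist": 0,"jaw": 0.2},
    {"offset": [0,0,0],"twist": 0,"jaw": 0.2}
  ]
}}

```text
time: 4.2
tool_pos: [0.5757, 0.1508, 0.1821]
orientation: [-3.136, -0.004, -0.144]
contact_force: [-1.6, 7.0, 2.7]
width: 0.064
grip_force: 44.2
```

>>> {"api": "move_arm", "payload": {
  "moves": [
    {"offset": [-0.01,-0.004,0],"twist": 0,"jaw": 0.2},
    {"offset": [-0.015,0,0],"twist": 0,"jaw": 0.2},
    {"offset": [-0.015,0,0],"twist": 0,"jaw": 0.2},
    {"offset": [-0.018,0,0],"twist": 0,"jaw": 0.2},
    {"offset": [-0.018,0,0],"twist": 0,"jaw": 0.2}
  ]
}}

```text
time: 4.7
tool_pos: [0.5302, 0.1578, 0.1818]
orientation: [-3.14, -0.003, -0.144]
contact_force: [2.5, -0.4, 4.3]
width: 0.064
grip_force: 44.5
```

>>> {"api": "move_arm", "payload": {
  "moves": [
    {"offset": [0,0,0],"twist": 0,"jaw": 0.2}
  ]
}}

```text
time: 4.8
tool_pos: [0.529, 0.1579, 0.1816]
orientation: [-3.141, -0.001, -0.144]
contact_force: [-2.3, 0.9, 9.4]
width: 0.0644
grip_force: 45.0
```

```bash
python3 -c "
from h import *
plan(.575,.149,.18,-8.2)
snap('p3.png',[('side',210,130,80,70,6),('top',120,140,60,70,5)])"
```

```text
t 4.8 pos [0.529  0.1579 0.1816] yaw -8.26 q6 0.85 w 0.0644 g 45.0 F [-2.3  0.9  9.4]
  scaled offset (yaw now) [0.078  0.0036 0.0027] (final yaw) [0.078  0.0037 0.0027] rows 0.94 twist -0.0003 rows 0.01
```

View pics/p3.png

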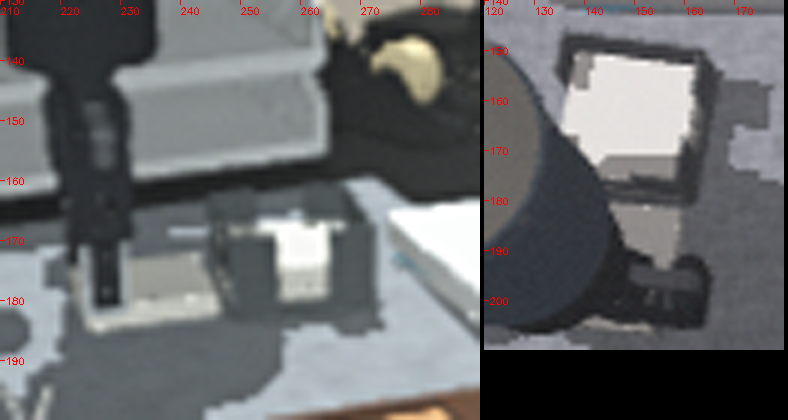

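>>> {"api": "move_arm", "payload": {
  "moves": [
    {"offset": [0,0,0],"twist": 0,"jaw": 1},
    {"offset": [0,0,0],"twist": 0,"jaw": 1},
    {"offset": [0,0,0],"twist": 0,"jaw": 1},
    {"offset": [0.037,0,0],"twist": 0,"jaw": 1},
    {"offset": [0,0,0],"twist": 0,"jaw": 1}
  ]
}}

```text
time: 5.4
tool_pos: [0.5533, 0.1542, 0.1801]
orientation: [3.141, -0.0, -0.145]
contact_force: [-0.2, -0.5, -0.3]
width: 0.0853
grip_force: 0.0
```

>>> {"api": "move_arm", "payload": {
  "moves": [
    {"offset": [0,0,0],"twist": 0,"jaw": 1},
    {"offset": [0,0,0],"twist": 0,"jaw": 1}
  ]
}}

```text
time: 5.6
tool_pos: [0.5515, 0.1544, 0.18]
orientation: [3.141, 0.001, -0.145]
contact_force: [0.3, -0.3, 1.0]
width: 0.0854
grip_force: 0.0
```

>>> {"api": "move_arm", "payload": {
  "moves": [
    {"offset": [0,0,0],"twist": 0,"jaw": 0.2},
    {"offset": [0,0,0],"twist": 0,"jaw": 0.2},
    {"offset": [0,0,0],"twist": 0,"jaw": 0.2},
    {"offset": [0,0,0],"twist": 0,"jaw": 0.2}
  ]
}}

```text
time: 6.0
tool_pos: [0.552, 0.1546, 0.1809]
orientation: [-3.141, -0.0, -0.145]
contact_force: [-1.2, 0.6, 5.5]
width: 0.0641
grip_force: 44.5
```

```bash
python3 -c "
from h import *
plan(.575,.149,.18,-8.2)"
```

```text
t 6.0 pos [0.552  0.1546 0.1809] yaw -8.29 q6 0.88 w 0.0641 g 44.5 F [-1.2  0.6  5.5]
  scaled offset (yaw now) [0.0393 0.0038 0.0015] (final yaw) [0.0393 0.0038 0.0015] rows 0.47 twist -0.0005 rows 0.01
```

>>> {"api": "move_arm", "payload": {
  "moves": [
    {"offset": [-0.01,0,-0.02],"twist": 0,"jaw": 0.2},
    {"offset": [-0.02,0,-0.05],"twist": 0,"jaw": 0.2},
    {"offset": [-0.0,0,-0.07],"twist": 0,"jaw": 0.2},
    {"offset": [0,0,0],"twist": -0.035,"jaw": 0.2},
    {"offset": [0,0,0],"twist": 0,"jaw": 0.2}
  ]
}}

```text
time: 6.5
tool_pos: [0.534, 0.1573, 0.2661]
orientation: [-3.14, -0.002, -0.034]
contact_force: [-0.3, 0.2, -1.7]
width: 0.0643
grip_force: 44.3
```

```bash
python3 -c "
from h import *
plan(.592,-.163,.23,-1.9)"
```

```text
t 6.5 pos [0.534  0.1573 0.2661] yaw -1.94 q6 0.97 w 0.0643 g 44.3 F [-0.3  0.2 -1.7]
  scaled offset (yaw now) [0.1147 0.5302 0.0602] (final yaw) [0.1143 0.5303 0.0602] rows 6.55 twist -0.0002 rows 0.0
```

>>> {"api": "move_arm", "payload": {
  "moves": [
    {"offset": [0.016,0.0757,0],"jaw": 0.2},
    {"offset": [0.016,0.0757,0],"jaw": 0.2},
    {"offset": [0.016,0.0757,0],"jaw": 0.2},
    {"offset": [0.016,0.0757,0],"jaw": 0.2},
    {"offset": [0.016,0.0757,0],"jaw": 0.2}
  ]
}}

```text
validation failed for argument at $.mo...
```

>>> {"api": "move_arm", "payload": {
  "moves": [
    {"offset": [0.017,0.0757,0],"jaw": 0.2},
    {"offset": [0.017,0.0757,0],"jaw": 0.2},
    {"offset": [0,0,0.04],"jaw": 0.2},
    {"offset": [0,0,0],"jaw": 0.2},
    {"offset": [0,0,0],"jaw": 0.2}
  ]
}}

```text
validation failed for argument at $.mo...
```

```bash
python3 -c "
from h import *
plan(.592,-.163,.2,-1.9)"
```

```text
t 6.5 pos [0.534  0.1573 0.2661] yaw -1.94 q6 0.97 w 0.0643 g 44.3 F [-0.3  0.2 -1.7]
  scaled offset (yaw now) [0.1147 0.5302 0.1102] (final yaw) [0.1143 0.5303 0.1102] rows 6.64 twist -0.0002 rows 0.0
```

Twist is required.

>>> {"api": "move_arm", "payload": {
  "moves": [
    {"offset": [0.016,0.076,0],"twist": 0,"jaw": 0.2},
    {"offset": [0.016,0.076,0],"twist": 0,"jaw": 0.2},
    {"offset": [0.016,0.076,0],"twist": 0,"jaw": 0.2},
    {"offset": [0.016,0.076,0],"twist": 0,"jaw": 0.2},
    {"offset": [0.016,0.076,0],"twist": 0,"jaw": 0.2}
  ]
}}

```text
time: 7.0
tool_pos: [0.5736, -0.0741, 0.2634]
orientation: [3.142, 0.003, -0.038]
contact_force: [1.6, 1.3, -0.3]
width: 0.0642
grip_force: 44.4
```

>>> {"api": "move_arm", "payload": {
  "moves": [
    {"offset": [0.017,0.076,0],"twist": 0,"jaw": 0.2},
    {"offset": [0.017,0.074,0],"twist": 0,"jaw": 0.2},
    {"offset": [0,0,0.04],"twist": 0,"jaw": 0.2},
    {"offset": [0,0,0],"twist": 0,"jaw": 0.2},
    {"offset": [0,0,0],"twist": 0,"jaw": 0.2}
  ]
}}

```text
time: 7.5
tool_pos: [0.5909, -0.1627, 0.2395]
orientation: [-3.142, 0.003, -0.036]
contact_force: [-0.2, 0.1, 0.6]
width: 0.0644
grip_force: 44.4
```

```bash
python3 -c "
from h import *
plan(.592,-.163,.2,-1.9)"
```

```text
t 7.5 pos [ 0.5909 -0.1627  0.2395] yaw -2.08 q6 1.55 w 0.0644 g 44.4 F [-0.2  0.1  0.6]
  scaled offset (yaw now) [0.0018 0.0005 0.0658] (final yaw) [0.0018 0.0005 0.0658] rows 0.79 twist -0.001 rows 0.02
```

>>> {"api": "move_arm", "payload": {
  "moves": [
    {"offset": [0.002,0,0.04],"twist": 0,"jaw": 0.2},
    {"offset": [0,0,0.036],"twist": 0,"jaw": 0.2},
    {"offset": [0,0,0],"twist": 0,"jaw": 0.2},
    {"offset": [0,0,0],"twist": 0,"jaw": 0.2}
  ]
}}

```text
time: 7.9
tool_pos: [0.5931, -0.1623, 0.196]
orientation: [3.141, -0.001, -0.034]
contact_force: [0.8, -0.7, 0.7]
width: 0.064
grip_force: 44.4
```

```bash
python3 -c "
from h import *
plan(.592,-.163,.183,-1.9)
snap('p4.png',[('side',235,165,115,90,5),('top',210,135,110,70,2)])"
```

```text
t 7.9 pos [ 0.5931 -0.1623  0.196 ] yaw -1.93 q6 1.55 w 0.0640 g 44.4 F [ 0.8 -0.7  0.7]
  scaled offset (yaw now) [-0.0018  0.0012  0.0216] (final yaw) [-0.0018  0.0012  0.0216] rows 0.26 twist -0.0002 rows 0.0
```

View pics/p4.png

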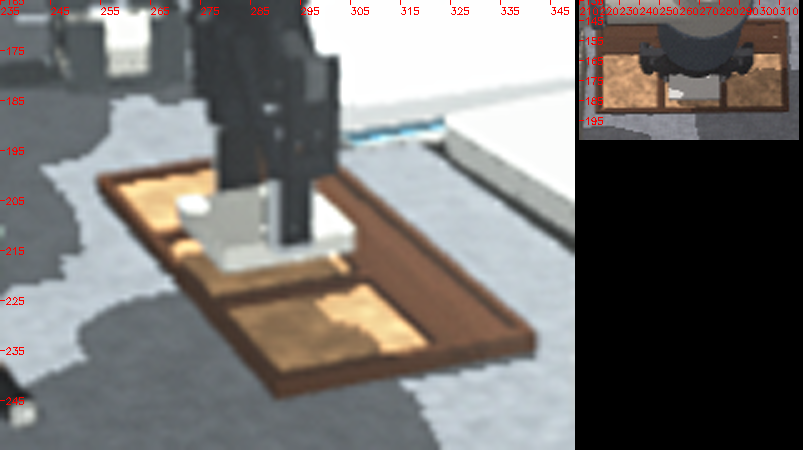

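```bash
python3 -c "
from h import *
S=lambda x,y:(235+x/5,165+y/5)
f=lambda p,z: at('side',S(*p),z).round(4)
print('pad FR',f((222,270),.0221),'BR',f((355,246),.0221),'topFL',f((177,195),.0341),'topFR',f((222,252),.0341))
print('org FR',f((278,385),.013),'BR',f((536,342),.013),'FL',f((98,182),.013))
print('Rpocket FL',f((230,308),.013),'BL',f((365,284),.013),'FR',f((283,372),.013),'BR',f((430,345),.013))
"
```

```text
pad FR [ 0.5623 -0.1928] BR [ 0.6302 -0.1929] topFL [ 0.5655 -0.127 ] topFR [ 0.5601 -0.1987]
org FR [ 0.5474 -0.2917] BR [ 0.667  -0.2994] FL [ 0.5518 -0.0464]
Rpocket FL [ 0.5573 -0.2142] BL [ 0.6247 -0.2155] FR [ 0.5541 -0.2817] BR [ 0.6234 -0.2837]
```

Run:
```python
from h import *
from cell import ctrl
im=ctrl.get_image("top")["color"]; cv2.imwrite("pics/raw.png",im)
hsv=cv2.cvtColor(im,cv2.COLOR_BGR2HSV)
for r in (177,179,181,183): print(r,"S",hsv[r,246:290,1].tolist())
g0=cv2.cvtColor(D["top"]["color"],cv2.COLOR_BGR2GRAY)
print("pocket row",g0[166:186,246:290].mean(0).astype(int).tolist())
print("left out",g0[166:186,214:226].mean(0).astype(int).tolist(),"right",g0[166:186,306:320].mean(0).astype(int).tolist())
print("col at 262-275 pad rows 170-195 V",hsv[170:196,262:275,2].mean(1).astype(int).tolist())
```

```text
177 S [111, 109, 110, 122, 115, 113, 107, 111, 94, 33, 13, 15, 9, 11, 13, 13, 13, 11, 11, 13, 11, 11, 11, 9, 13, 11, 10, 11, 13, 13, 11, 13, 11, 13, 44, 89, 98, 107, 108, 108, 108, 106, 100, 101]
179 S [108, 108, 111, 116, 119, 111, 102, 112, 91, 24, 14, 9, 9, 11, 13, 11, 12, 11, 11, 8, 11, 11, 12, 15, 11, 13, 10, 11, 8, 10, 15, 13, 8, 13, 37, 81, 89, 105, 106, 105, 109, 103, 100, 103]
181 S [108, 109, 108, 124, 118, 110, 103, 112, 89, 21, 7, 8, 9, 9, 8, 9, 11, 11, 15, 11, 11, 15, 9, 11, 11, 12, 11, 15, 12, 11, 11, 8, 13, 11, 30, 77, 98, 95, 103, 110, 107, 102, 104, 106]
183 S [110, 111, 112, 120, 116, 113, 105, 110, 91, 21, 7, 9, 8, 9, 8, 10, 13, 11, 13, 13, 13, 11, 12, 13, 15, 10, 13, 12, 15, 10, 13, 11, 11, 8, 32, 80, 95, 98, 107, 106, 108, 105, 104, 103]
pocket row [168, 168, 142, 96, 75, 73, 75, 153, 171, 169, 165, 162, 161, 163, 164, 168, 170, 167, 167, 166, 168, 170, 166, 165, 166, 166, 167, 170, 173, 170, 168, 168, 168, 153, 96, 73, 73, 66, 151, 170, 169, 166, 163, 162]
left out [150, 150, 150, 129, 88, 74, 65, 83, 156, 172, 168, 164] right [170, 169, 169, 168, 158, 97, 73, 72, 73, 93, 131, 146, 148, 149]
col at 262-275 pad rows 170-195 V [42, 37, 40, 89, 141, 135, 134, 134, 135, 134, 134, 136, 136, 134, 96, 111, 118, 113, 103, 71, 69, 64, 117, 118, 118, 119]
```

```bash
python3 -c "
from h import *
print(at('top',(267.6,180),.034),at('top',(267.6,183.7),.034),at('top',(266.2,176),.013))
g=cv2.cvtColor(D['top']['color'],cv2.COLOR_BGR2GRAY)
print(g[140:196,256:277].mean(1).astype(int).tolist())
for r in (161.5,188.3,191.2,145): print(r,at('top',(266.2,r),.013))
"
```

```text
[ 0.57201412 -0.16469558] [ 0.56223503 -0.16432072] [ 0.5882509  -0.16231279]
[150, 150, 150, 150, 134, 77, 77, 59, 78, 78, 81, 82, 81, 76, 73, 75, 74, 77, 74, 71, 76, 52, 161, 166, 160, 164, 171, 169, 163, 162, 163, 162, 165, 171, 170, 170, 169, 167, 168, 166, 159, 161, 168, 171, 171, 169, 169, 165, 117, 75, 73, 68, 148, 149, 149, 151]
161.5 [ 0.62778789 -0.16380198]
188.3 [ 0.555152  -0.1610661]
191.2 [ 0.5474061  -0.16077434]
145 [ 0.6734748 -0.1655228]
```

>>> {"api": "move_arm", "payload": {
  "moves": [
    {"offset": [-0.007,-0.005,0],"twist": 0,"jaw": 0.2},
    {"offset": [0,0,0.01],"twist": 0,"jaw": 0.2},
    {"offset": [0,0,0.008],"twist": 0,"jaw": 0.2},
    {"offset": [0,0,0],"twist": 0,"jaw": 0.2},
    {"offset": [0,0,0],"twist": 0,"jaw": 0.2}
  ]
}}

```text
time: 8.55
tool_pos: [0.5885, -0.16, 0.1837]
orientation: [3.141, 0.001, -0.035]
contact_force: [0.5, 0.3, -0.4]
width: 0.0643
grip_force: 44.4
```

```bash
python3 -c "
from h import *
plan(.589,-.1593,.183,-1.9)"
```

```text
t 8.6 pos [ 0.5885 -0.16    0.1837] yaw -2.01 q6 1.55 w 0.0643 g 44.4 F [ 0.5  0.3 -0.4]
  scaled offset (yaw now) [ 0.0007 -0.0012  0.0012] (final yaw) [ 0.0007 -0.0012  0.0012] rows 0.02 twist -0.0006 rows 0.01
```

>>> {"api": "move_arm", "payload": {
  "moves": [
    {"offset": [0,0,0.002],"twist": 0,"jaw": 0.2},
    {"offset": [0,0,0],"twist": 0,"jaw": 0.2},
    {"offset": [0,0,0],"twist": 0,"jaw": 1},
    {"offset": [0,0,0],"twist": 0,"jaw": 1},
    {"offset": [0,0,0],"twist": 0,"jaw": 1}
  ]
}}

```text
time: 9.05
tool_pos: [0.5887, -0.16, 0.183]
orientation: [3.142, -0.0, -0.035]
contact_force: [0.2, 0.2, -0.1]
width: 0.0855
grip_force: 0.0
```

>>> {"api": "move_arm", "payload": {
  "moves": [
    {"offset": [0,0,-0.04],"twist": 0,"jaw": 1},
    {"offset": [0,0,-0.07],"twist": 0,"jaw": 1},
    {"offset": [-0.05,-0.06,-0.02],"twist": 0.04,"jaw": 1},
    {"offset": [-0.05,-0.06,0],"twist": 0.047,"jaw": 1},
    {"offset": [-0.05,-0.06,0],"twist": 0.047,"jaw": 1}
  ]
}}

```text
time: 9.55
tool_pos: [0.5191, -0.0428, 0.2617]
orientation: [-3.14, -0.001, -0.448]
contact_force: [0.4, 1.9, -0.0]
width: 0.0855
grip_force: 0.0
```

Run:
```python
from h import *
from cell import ctrl
plan(.427,.1055,.25,-102)
im=ctrl.get_image("top")["color"]; cv2.imwrite("pics/raw2.png",im)
h=cv2.cvtColor(im,cv2.COLOR_BGR2HSV)
s=h[:,:,1]; m=((s[140:200,240:295]<50)&(h[140:200,240:295,2]>100)).astype(np.uint8)
n,l,st,ce=cv2.connectedComponentsWithStats(m); 
for k in range(1,n):
    if st[k,4]>100: print(st[k],ce[k]+[240,140]); c=cv2.minAreaRect(np.argwhere(l==k)[:,::-1].astype(np.float32)); print(c)
```

```text
t 9.6 pos [ 0.5191 -0.0428  0.2617] yaw -25.64 q6 0.90 w 0.0855 g 0.0 F [ 0.4  1.9 -0. ]
  scaled offset (yaw now) [-0.2454 -0.1563  0.0194] (final yaw) [-0.2098  0.2016  0.0194] rows 3.5 twist 0.4242 rows 8.89
[  0   0  55   5 275] [267. 142.]
((27.0, 2.0), (4.0, 54.0), 90.0)
[ 14  23  26  25 635] [266.20472441 175.00629921]
((26.5, 35.0), (24.0, 25.0), 90.0)
[  7  52  48   8 374] [271.11497326 195.45454545]
((30.499996185302734, 55.5), (46.99999237060547, 6.999999046325684), 0.0)
```

>>> {"api": "move_arm", "payload": {
  "moves": [
    {"offset": [0,0,0],"twist": 0.047,"jaw": 1},
    {"offset": [0,0,0],"twist": 0.047,"jaw": 1},
    {"offset": [0,0,0],"twist": 0.047,"jaw": 1},
    {"offset": [0,0,0],"twist": 0.047,"jaw": 1},
    {"offset": [0,0,0],"twist": 0.047,"jaw": 1}
  ]
}}

```text
time: 10.1
tool_pos: [0.5204, -0.0435, 0.261]
orientation: [-3.141, -0.0, -1.184]
contact_force: [0.3, 0.2, -0.7]
width: 0.0855
grip_force: 0.0
```

>>> {"api": "move_arm", "payload": {
  "moves": [
    {"offset": [0,0,0],"twist": 0.047,"jaw": 1},
    {"offset": [0,0,0],"twist": 0.047,"jaw": 1},
    {"offset": [0,0,0],"twist": 0.047,"jaw": 1},
    {"offset": [0,0,0],"twist": 0.047,"jaw": 1},
    {"offset": [0,0,0],"twist": 0,"jaw": 1}
  ]
}}

```text
time: 10.6
tool_pos: [0.5204, -0.0436, 0.261]
orientation: [-3.141, 0.0, -1.77]
contact_force: [0.0, -0.1, -0.5]
width: 0.0855
grip_force: 0.0
```

>>> {"api": "move_arm", "payload": {
  "moves": [
    {"offset": [-0.053,0.05,0],"twist": 0,"jaw": 1},
    {"offset": [-0.053,0.05,0],"twist": 0,"jaw": 1},
    {"offset": [-0.053,0.05,0],"twist": 0,"jaw": 1},
    {"offset": [-0.053,0.05,0],"twist": 0,"jaw": 1},
    {"offset": [0,0,0],"twist": 0,"jaw": 1}
  ]
}}

```text
time: 11.1
tool_pos: [0.426, 0.1078, 0.2613]
orientation: [-3.141, 0.001, -1.76]
contact_force: [1.1, -0.6, -0.4]
width: 0.0852
grip_force: 0.0
```

```bash
python3 -c "
from h import *
plan(.427,.1065,.215,-102)"
```

```text
t 11.1 pos [0.426  0.1078 0.2613] yaw -100.82 q6 -0.79 w 0.0852 g 0.0 F [ 1.1 -0.6 -0.4]
  scaled offset (yaw now) [ 0.0018 -0.0021  0.0771] (final yaw) [ 0.0017 -0.0022  0.0771] rows 0.93 twist 0.0066 rows 0.14
```

Good. Partly close the jaw, go down to TCP z 0.179, then grip.

>>> {"api": "move_arm", "payload": {
  "moves": [
    {"offset": [0.002,-0.002,0.05],"twist": 0.006,"jaw": 0},
    {"offset": [0,0,0.05],"twist": 0,"jaw": 0},
    {"offset": [0,0,0.037],"twist": 0,"jaw": 0},
    {"offset": [0,0,0],"twist": 0,"jaw": 0},
    {"offset": [0,0,0],"twist": 0,"jaw": 0}
  ],
  "force": 30
}}

```text
time: 11.6
tool_pos: [0.4292, 0.1032, 0.1791]
orientation: [3.142, -0.001, -1.786]
contact_force: [-0.5, 0.6, 1.8]
width: 0.0428
grip_force: 0.0
```

>>> {"api": "move_arm", "payload": {
  "moves": [
    {"offset": [0,0,0],"twist": 0,"jaw": -1},
    {"offset": [0,0,0],"twist": 0,"jaw": -1},
    {"offset": [0,0,0],"twist": 0,"jaw": -1},
    {"offset": [0,0,0],"twist": 0,"jaw": -1}
  ]
}}

```text
time: 12.0
tool_pos: [0.4293, 0.1036, 0.1799]
orientation: [-3.14, 0.001, -1.787]
contact_force: [-0.9, -0.5, 7.0]
width: 0.0133
grip_force: 32.1
```

>>> {"api": "move_arm", "payload": {
  "moves": [
    {"offset": [0,0,-0.05],"twist": 0,"jaw": -1},
    {"offset": [0,0,-0.05],"twist": 0,"jaw": -1},
    {"offset": [0,0,0],"twist": 0,"jaw": -1}
  ]
}}

```text
time: 12.3
tool_pos: [0.4303, 0.1041, 0.2427]
orientation: [-3.135, 0.005, -1.787]
contact_force: [1.0, -0.5, -0.1]
width: 0.0138
grip_force: 31.3
```

```bash
python3 -c "
from h import *
plan(.589,-.163,.24,-102)"
```

```text
t 12.3 pos [0.4303 0.1041 0.2427] yaw -102.39 q6 -0.81 w 0.0138 g 31.3 F [ 1.  -0.5 -0.1]
  scaled offset (yaw now) [ 0.3781 -0.3539  0.0045] (final yaw) [ 0.3804 -0.3514  0.0045] rows 6.21 twist -0.0021 rows 0.04
```

>>> {"api": "move_arm", "payload": {
  "moves": [
    {"offset": [0.054,-0.0505,0],"twist": 0,"jaw": -1},
    {"offset": [0.054,-0.0505,0],"twist": 0,"jaw": -1},
    {"offset": [0.054,-0.0505,0],"twist": 0,"jaw": -1},
    {"offset": [0.054,-0.0505,0],"twist": 0,"jaw": -1},
    {"offset": [0.054,-0.0505,0],"twist": 0,"jaw": -1}
  ]
}}

```text
time: 12.8
tool_pos: [0.5424, -0.0891, 0.2385]
orientation: [3.142, 0.0, -1.788]
contact_force: [1.7, 1.4, -0.1]
width: 0.014
grip_force: 31.3
```

>>> {"api": "move_arm", "payload": {
  "moves": [
    {"offset": [0.054,-0.0505,0],"twist": 0,"jaw": -1},
    {"offset": [0.054,-0.0505,0],"twist": 0,"jaw": -1},
    {"offset": [0,0,0],"twist": 0,"jaw": -1},
    {"offset": [0,0,0],"twist": 0,"jaw": -1}
  ]
}}

```text
time: 13.2
tool_pos: [0.5869, -0.1647, 0.2377]
orientation: [3.14, 0.0, -1.79]
contact_force: [-0.7, 0.9, -0.2]
width: 0.0137
grip_force: 31.3
```

```bash
python3 -c "
from h import *
plan(.589,-.163,.198,-102)"
```

```text
t 13.2 pos [ 0.5869 -0.1647  0.2377] yaw -102.57 q6 -0.20 w 0.0137 g 31.3 F [-0.7  0.9 -0.2]
  scaled offset (yaw now) [-0.0035 -0.0028  0.0662] (final yaw) [-0.0035 -0.0029  0.0662] rows 0.8 twist -0.0032 rows 0.07
```

>>> {"api": "move_arm", "payload": {
  "moves": [
    {"offset": [-0.003,-0.003,0.036],"twist": 0,"jaw": -1},
    {"offset": [0,0,0.02],"twist": 0,"jaw": -1},
    {"offset": [0,0,0.01],"twist": 0,"jaw": -1},
    {"offset": [0,0,0],"twist": 0,"jaw": -1},
    {"offset": [0,0,0],"twist": 0,"jaw": -1}
  ]
}}

```text
time: 13.7
tool_pos: [0.5893, -0.1621, 0.1997]
orientation: [-3.141, -0.0, -1.787]
contact_force: [0.2, 0.2, 0.4]
width: 0.014
grip_force: 31.3
```

```bash
python3 -c "
from h import *
plan(.589,-.163,.197,-102)"
```

```text
t 13.7 pos [ 0.5893 -0.1621  0.1997] yaw -102.40 q6 -0.20 w 0.0140 g 31.3 F [0.2 0.2 0.4]
  scaled offset (yaw now) [0.0016 0.0001 0.0045] (final yaw) [0.0016 0.0001 0.0045] rows 0.06 twist -0.0022 rows 0.05
```

>>> {"api": "move_arm", "payload": {
  "moves": [
    {"offset": [0,0,0.003],"twist": 0,"jaw": -1},
    {"offset": [0,0,0],"twist": 0,"jaw": -1},
    {"offset": [0,0,0],"twist": 0,"jaw": -1}
  ]
}}

```text
time: 14.0
tool_pos: [0.5892, -0.1625, 0.1976]
orientation: [-3.141, 0.0, -1.788]
contact_force: [0.3, 0.1, 0.2]
width: 0.0138
grip_force: 31.3
```

>>> {"api": "move_arm", "payload": {
  "moves": [
    {"offset": [0,0,0.0015],"twist": 0,"jaw": -1},
    {"offset": [0,0,0],"twist": 0,"jaw": -1},
    {"offset": [0,0,0],"twist": 0,"jaw": -1}
  ]
}}

```text
time: 14.3
tool_pos: [0.5893, -0.1625, 0.1965]
orientation: [-3.141, 0.0, -1.788]
contact_force: [0.3, 0.3, -0.0]
width: 0.0137
grip_force: 31.5
```

>>> {"api": "move_arm", "payload": {
  "moves": [
    {"offset": [0,0,0],"twist": 0,"jaw": -0.3},
    {"offset": [0,0,0],"twist": 0,"jaw": -0.3},
    {"offset": [0,0,-0.02],"twist": 0,"jaw": -0.3},
    {"offset": [0,0,-0.06],"twist": 0,"jaw": 1},
    {"offset": [0,0,-0.06],"twist": 0,"jaw": 1}
  ]
}}

```text
time: 14.8
tool_pos: [0.5889, -0.1625, 0.2816]
orientation: [3.14, -0.001, -1.788]
contact_force: [1.1, -0.4, 0.7]
width: 0.0578
grip_force: 0.0
```

>>> {"api": "move_arm", "payload": {
  "moves": [
    {"offset": [-0.065,-0.03,0],"twist": 0,"jaw": 1},
    {"offset": [-0.065,-0.03,0],"twist": 0,"jaw": 1},
    {"offset": [-0.065,-0.03,0],"twist": 0,"jaw": 1},
    {"offset": [0,0,0],"twist": 0,"jaw": 1},
    {"offset": [0,0,0],"twist": 0,"jaw": 1}
  ]
}}

```text
time: 15.3
tool_pos: [0.6674, -0.0589, 0.2807]
orientation: [-3.142, -0.0, -1.787]
contact_force: [-0.9, -0.8, 0.2]
width: 0.0851
grip_force: 0.0
```

```bash
python3 -c "
from h import *
plan(.441,.2205,.22,-66)
snap('p5.png',[('side',235,165,90,80,5),('top',210,135,110,70,3)])"
```

```text
t 15.3 pos [ 0.6674 -0.0589  0.2807] yaw -102.36 q6 -0.36 w 0.0851 g 0.0 F [-0.9 -0.8  0.2]
  scaled offset (yaw now) [-0.3741  0.4683  0.1011] (final yaw) [-0.5789  0.1553  0.1011] rows 7.29 twist -0.202 rows 4.23
```

View pics/p5.png

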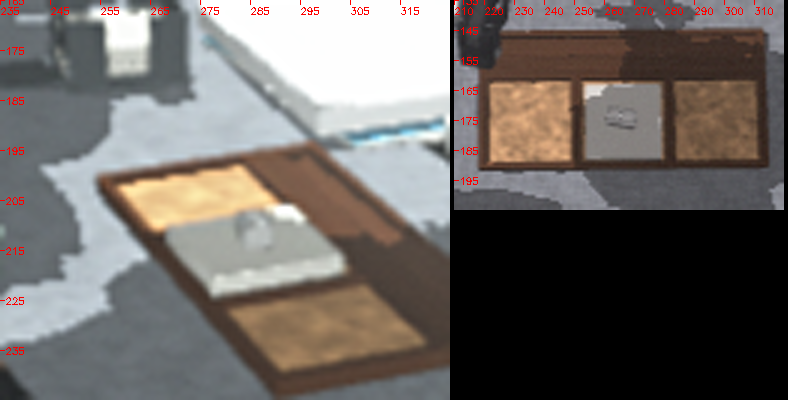

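Pad lies flat in the middle pocket (pad at top pixels 252–278 × 163–188), the sharpener stands near its centre (265,174). Next: the eraser.

>>> {"api": "move_arm", "payload": {
  "moves": [
    {"offset": [0,0,0],"twist": -0.0404,"jaw": 1},
    {"offset": [0,0,0],"twist": -0.0404,"jaw": 1},
    {"offset": [0,0,0],"twist": -0.0404,"jaw": 1},
    {"offset": [0,0,0],"twist": -0.0404,"jaw": 1},
    {"offset": [0,0,0],"twist": -0.0404,"jaw": 1}
  ]
}}

```text
time: 15.9
tool_pos: [0.6665, -0.0612, 0.2811]
orientation: [-3.141, -0.0, -1.15]
contact_force: [-0.0, -0.5, 0.5]
width: 0.0854
grip_force: 0.0
```

>>> {"api": "move_arm", "payload": {
  "moves": [
    {"offset": [-0.072,0.019,0],"twist": 0,"jaw": 1},
    {"offset": [-0.072,0.019,0],"twist": 0,"jaw": 1},
    {"offset": [-0.072,0.019,0],"twist": 0,"jaw": 1},
    {"offset": [-0.072,0.019,0],"twist": 0,"jaw": 1},
    {"offset": [-0.072,0.019,0],"twist": 0,"jaw": 1}
  ]
}}

```text
time: 16.4
tool_pos: [0.5259, 0.1143, 0.2811]
orientation: [-3.141, -0.0, -1.155]
contact_force: [1.2, 1.0, 1.0]
width: 0.0854
grip_force: 0.0
```

>>> {"api": "move_arm", "payload": {
  "moves": [
    {"offset": [-0.072,0.019,0],"twist": 0,"jaw": 1},
    {"offset": [-0.072,0.019,0],"twist": 0,"jaw": 1},
    {"offset": [-0.072,0.02,0],"twist": 0,"jaw": 1},
    {"offset": [0,0,0.04],"twist": 0,"jaw": 0},
    {"offset": [0,0,0],"twist": 0,"jaw": 0}
  ]
}}

```text
time: 16.9
tool_pos: [0.4415, 0.2181, 0.2548]
orientation: [3.138, -0.001, -1.153]
contact_force: [-0.5, -0.7, -0.0]
width: 0.059
grip_force: 0.0
```

```bash
python3 -c "
from h import *
plan(.441,.2205,.181,-66)"
```

```text
t 16.9 pos [0.4415 0.2181 0.2548] yaw -66.06 q6 -0.36 w 0.0590 g 0.0 F [-0.5 -0.7 -0. ]
  scaled offset (yaw now) [-0.004  -0.0009  0.1231] (final yaw) [-0.004  -0.0009  0.1231] rows 1.48 twist -0.0003 rows 0.01
```

>>> {"api": "move_arm", "payload": {
  "moves": [
    {"offset": [-0.004,0,0.06],"twist": 0,"jaw": 0},
    {"offset": [0,0,0.04],"twist": 0,"jaw": 0},
    {"offset": [0,0,0.023],"twist": 0,"jaw": 0},
    {"offset": [0,0,0],"twist": 0,"jaw": 0},
    {"offset": [0,0,0],"twist": 0,"jaw": 0}
  ],
  "force": 25
}}

```text
time: 17.4
tool_pos: [0.443, 0.2204, 0.1836]
orientation: [-3.141, -0.0, -1.155]
contact_force: [-0.1, 0.2, 0.7]
width: 0.0427
grip_force: 0.0
```

>>> {"api": "move_arm", "payload": {
  "moves": [
    {"offset": [0,0,0],"twist": 0,"jaw": -1},
    {"offset": [0,0,0],"twist": 0,"jaw": -1},
    {"offset": [0,0,0],"twist": 0,"jaw": -1},
    {"offset": [0,0,0],"twist": 0,"jaw": -1}
  ]
}}

```text
time: 17.8
tool_pos: [0.4427, 0.2213, 0.1839]
orientation: [-3.139, -0.0, -1.153]
contact_force: [0.1, -1.1, 6.6]
width: 0.0181
grip_force: 25.7
```

>>> {"api": "move_arm", "payload": {
  "moves": [
    {"offset": [0,0,-0.05],"twist": 0,"jaw": -1},
    {"offset": [0,0,-0.05],"twist": 0,"jaw": -1},
    {"offset": [0,0,0],"twist": 0,"jaw": -1}
  ]
}}

```text
time: 18.1
tool_pos: [0.4434, 0.2221, 0.2469]
orientation: [-3.133, 0.002, -1.152]
contact_force: [0.7, 0.0, -0.2]
width: 0.0179
grip_force: 25.0
```

```bash
python3 -c "
from h import *
# organiser origin in robot coords from pad release
o=np.array([.589,-.1597]);t=np.radians(-1.9);R=np.array([[np.cos(t),-np.sin(t)],[np.sin(t),np.cos(t)]])
O=o-R@[-.02,0]
for n,q in dict(L=(-.02,.082),Rt=(-.02,-.082),groove=(.048,0)).items(): print(n,O+R@q)
x,y=O+R@[-.02,-.082]
plan(x,y,.19,-92)"
```

```text
L [ 0.59171872 -0.07774508]
Rt [ 0.58628128 -0.24165492]
groove [ 0.65696261 -0.16195455]
t 18.1 pos [0.4434 0.2221 0.2469] yaw -66.03 q6 -0.36 w 0.0179 g 25.0 F [ 0.7  0.  -0.2]
  scaled offset (yaw now) [0.8031 0.0965 0.0948] (final yaw) [ 0.7642 -0.2649  0.0948] rows 9.77 twist 0.1443 rows 3.02
```

>>> {"api": "move_arm", "payload": {
  "moves": [
    {"offset": [0,0,0],"twist": 0.0475,"jaw": -1},
    {"offset": [0,0,0],"twist": 0.0475,"jaw": -1},
    {"offset": [0,0,0],"twist": 0.0475,"jaw": -1},
    {"offset": [0.076,-0.0265,0],"twist": 0,"jaw": -1},
    {"offset": [0.076,-0.0265,0],"twist": 0,"jaw": -1}
  ]
}}

```text
time: 18.6
tool_pos: [0.4711, 0.1289, 0.2425]
orientation: [-3.141, 0.0, -1.598]
contact_force: [1.7, -0.5, -0.7]
width: 0.018
grip_force: 25.0
```

>>> {"api": "move_arm", "payload": {
  "moves": [
    {"offset": [0.076,-0.0265,0],"twist": 0,"jaw": -1},
    {"offset": [0.076,-0.0265,0],"twist": 0,"jaw": -1},
    {"offset": [0.076,-0.0265,0],"twist": 0,"jaw": -1},
    {"offset": [0.076,-0.0265,0],"twist": 0,"jaw": -1},
    {"offset": [0.076,-0.0265,0],"twist": 0,"jaw": -1}
  ]
}}

```text
time: 19.1
tool_pos: [0.5439, -0.1032, 0.2425]
orientation: [-3.141, 0.0, -1.601]
contact_force: [1.6, 0.8, -0.1]
width: 0.0182
grip_force: 25.0
```

>>> {"api": "move_arm", "payload": {
  "moves": [
    {"offset": [0.076,-0.0265,0],"twist": 0,"jaw": -1},
    {"offset": [0.076,-0.0265,0],"twist": 0,"jaw": -1},
    {"offset": [0.076,-0.0265,0],"twist": 0,"jaw": -1},
    {"offset": [0,0,0],"twist": 0,"jaw": -1},
    {"offset": [0,0,0],"twist": 0,"jaw": -1}
  ]
}}

```text
time: 19.6
tool_pos: [0.587, -0.2406, 0.2415]
orientation: [3.14, 0.001, -1.604]
contact_force: [0.3, 0.1, -0.1]
width: 0.018
grip_force: 25.0
```

```bash
python3 -c "
from h import *
plan(.5865,-.242,.1905,-92)"
```

```text
t 19.6 pos [ 0.587  -0.2406  0.2415] yaw -91.88 q6 0.11 w 0.0180 g 25.0 F [ 0.3  0.1 -0.1]
  scaled offset (yaw now) [0.0024 0.0007 0.085 ] (final yaw) [0.0024 0.0007 0.085 ] rows 1.02 twist 0.0007 rows 0.01
```

>>> {"api": "move_arm", "payload": {
  "moves": [
    {"offset": [0.002,0,0.05],"twist": 0,"jaw": -1},
    {"offset": [0,0,0.035],"twist": 0,"jaw": -1},
    {"offset": [0,0,0],"twist": 0,"jaw": -1},
    {"offset": [0,0,0],"twist": 0,"jaw": -1},
    {"offset": [0,0,0],"twist": 0,"jaw": -1}
  ]
}}

```text
time: 20.1
tool_pos: [0.5875, -0.2401, 0.1929]
orientation: [-3.14, -0.0, -1.6]
contact_force: [0.3, 0.9, 0.8]
width: 0.0177
grip_force: 28.0
```

>>> {"api": "move_arm", "payload": {
  "moves": [
    {"offset": [0,0,0],"twist": 0,"jaw": -0.3},
    {"offset": [0,0,0],"twist": 0,"jaw": -0.3},
    {"offset": [0,0,-0.03],"twist": 0,"jaw": -0.3},
    {"offset": [0,0,-0.06],"twist": 0,"jaw": 0.5},
    {"offset": [0,0,-0.06],"twist": 0,"jaw": 1}
  ]
}}

```text
time: 20.6
tool_pos: [0.5868, -0.2407, 0.2825]
orientation: [3.14, 0.0, -1.601]
contact_force: [1.0, -0.4, 0.3]
width: 0.0581
grip_force: 0.0
```

```bash
python3 -c "
from h import *
plan(.448,-.11,.27,-92)"
```

```text
t 20.6 pos [ 0.5868 -0.2407  0.2825] yaw -91.75 q6 0.11 w 0.0581 g 0.0 F [ 1.  -0.4  0.3]
  scaled offset (yaw now) [-0.2107  0.2379  0.0208] (final yaw) [-0.2096  0.2389  0.0208] rows 3.82 twist 0.0014 rows 0.03
```

>>> {"api": "move_arm", "payload": {
  "moves": [
    {"offset": [-0.0525,0.06,0],"twist": 0,"jaw": 1},
    {"offset": [-0.0525,0.06,0],"twist": 0,"jaw": 1},
    {"offset": [-0.0525,0.06,0],"twist": 0,"jaw": 1},
    {"offset": [-0.0525,0.06,0],"twist": 0,"jaw": 1},
    {"offset": [0,0,0.04],"twist": 0,"jaw": 1}
  ]
}}

```text
time: 21.1
tool_pos: [0.4448, -0.1083, 0.2609]
orientation: [-3.134, 0.001, -1.598]
contact_force: [0.7, -0.1, -0.1]
width: 0.0852
grip_force: 0.0
```

>>> {"api": "move_arm", "payload": {
  "moves": [
    {"offset": [0,0,0],"twist": 0,"jaw": 1},
    {"offset": [0,0,0],"twist": 0,"jaw": 1}
  ]
}}

```text
time: 21.3
tool_pos: [0.4475, -0.1106, 0.2581]
orientation: [-3.142, -0.001, -1.601]
contact_force: [1.4, 0.3, 0.3]
width: 0.0853
grip_force: 0.0
```

```bash
python3 -c "
from h import *
plan(.447,-.11,.18,-92)"
```

```text
t 21.3 pos [ 0.4475 -0.1106  0.2581] yaw -91.73 q6 -0.13 w 0.0853 g 0.0 F [1.4 0.3 0.3]
  scaled offset (yaw now) [-0.0009  0.0008  0.1302] (final yaw) [-0.0009  0.0008  0.1302] rows 1.56 twist 0.0015 rows 0.03
```

>>> {"api": "move_arm", "payload": {
  "moves": [
    {"offset": [0,0,0.05],"twist": 0,"jaw": 1},
    {"offset": [0,0,0.05],"twist": 0,"jaw": 1},
    {"offset": [0,0,0.03],"twist": 0,"jaw": 1},
    {"offset": [0,0,0],"twist": 0,"jaw": 1},
    {"offset": [0,0,0],"twist": 0,"jaw": 1}
  ],
  "force": 25
}}

```text
time: 21.8
tool_pos: [0.4482, -0.1108, 0.1804]
orientation: [-3.141, -0.001, -1.602]
contact_force: [-0.2, -0.3, -0.4]
width: 0.0853
grip_force: 0.0
```

>>> {"api": "move_arm", "payload": {
  "moves": [
    {"offset": [0,0,0],"twist": 0,"jaw": 0},
    {"offset": [0,0,0],"twist": 0,"jaw": 0},
    {"offset": [0,0,0],"twist": 0,"jaw": 0},
    {"offset": [0,0,0],"twist": 0,"jaw": 0},
    {"offset": [0,0,0],"twist": 0,"jaw": 0}
  ]
}}

```text
time: 22.3
tool_pos: [0.4476, -0.1104, 0.1811]
orientation: [-3.139, -0.0, -1.601]
contact_force: [-1.0, -0.6, 5.6]
width: 0.0559
grip_force: 25.4
```

>>> {"api": "move_arm", "payload": {
  "moves": [
    {"offset": [0,0,-0.05],"twist": 0,"jaw": 0},
    {"offset": [0,0,-0.06],"twist": 0,"jaw": 0},
    {"offset": [0,0,0],"twist": 0,"jaw": 0}
  ]
}}

```text
time: 22.6
tool_pos: [0.449, -0.1105, 0.2507]
orientation: [-3.131, -0.0, -1.6]
contact_force: [0.8, -0.4, 0.3]
width: 0.0551
grip_force: 27.2
```

```bash
python3 -c "
from h import *
plan(.5917,-.0777,.2,-92)"
```

```text
t 22.6 pos [ 0.449  -0.1105  0.2507] yaw -91.67 q6 -0.13 w 0.0551 g 27.2 F [ 0.8 -0.4  0.3]
  scaled offset (yaw now) [-0.0616 -0.2361  0.0846] (final yaw) [-0.0629 -0.2357  0.0846] rows 3.1 twist 0.0018 rows 0.04
```

>>> {"api": "move_arm", "payload": {
  "moves": [
    {"offset": [-0.021,-0.078,0],"twist": 0,"jaw": 0},
    {"offset": [-0.021,-0.078,0],"twist": 0,"jaw": 0},
    {"offset": [-0.021,-0.079,0],"twist": 0,"jaw": 0},
    {"offset": [0,0,0],"twist": 0,"jaw": 0},
    {"offset": [0,0,0],"twist": 0,"jaw": 0}
  ]
}}

```text
time: 23.1
tool_pos: [0.5897, -0.0765, 0.2445]
orientation: [3.14, 0.0, -1.601]
contact_force: [0.0, -0.1, 0.2]
width: 0.056
grip_force: 27.2
```

```bash
python3 -c "
from h import *
plan(.5917,-.0777,.187,-92)"
```

```text
t 23.1 pos [ 0.5897 -0.0765  0.2445] yaw -91.73 q6 -0.16 w 0.0560 g 27.2 F [ 0.  -0.1  0.2]
  scaled offset (yaw now) [ 0.0019 -0.0034  0.0959] (final yaw) [ 0.0018 -0.0034  0.0959] rows 1.15 twist 0.0015 rows 0.03
```

>>> {"api": "move_arm", "payload": {
  "moves": [
    {"offset": [0.002,-0.003,0.05],"twist": 0,"jaw": 0},
    {"offset": [0,0,0.046],"twist": 0,"jaw": 0},
    {"offset": [0,0,0],"twist": 0,"jaw": 0},
    {"offset": [0,0,0],"twist": 0,"jaw": 0},
    {"offset": [0,0,0],"twist": 0,"jaw": 0}
  ]
}}

```text
time: 23.6
tool_pos: [0.5908, -0.0783, 0.1895]
orientation: [-3.14, 0.0, -1.601]
contact_force: [-0.6, -0.0, -0.6]
width: 0.0557
grip_force: 27.5
```

>>> {"api": "move_arm", "payload": {
  "moves": [
    {"offset": [0,0,0.0015],"twist": 0,"jaw": 0},
    {"offset": [0,0,0],"twist": 0,"jaw": 0}
  ]
}}

```text
time: 23.8
tool_pos: [0.5909, -0.0782, 0.1878]
orientation: [-3.141, 0.0, -1.601]
contact_force: [0.0, 0.4, -0.8]
width: 0.0553
grip_force: 27.5
```

>>> {"api": "move_arm", "payload": {
  "moves": [
    {"offset": [0,0,0.001],"twist": 0,"jaw": 0},
    {"offset": [0,0,0],"twist": 0,"jaw": 1},
    {"offset": [0,0,0],"twist": 0,"jaw": 1},
    {"offset": [0,0,0],"twist": 0,"jaw": 1},
    {"offset": [0,0,-0.04],"twist": 0,"jaw": 1}
  ]
}}

```text
time: 24.3
tool_pos: [0.5895, -0.0781, 0.2075]
orientation: [3.135, -0.0, -1.602]
contact_force: [-0.4, 0.3, -1.0]
width: 0.085
grip_force: 0.0
```

>>> {"api": "move_arm", "payload": {
  "moves": [
    {"offset": [0,0,-0.06],"twist": 0,"jaw": 1},
    {"offset": [0,0,-0.06],"twist": 0,"jaw": 1},
    {"offset": [0,0,0],"twist": 0,"jaw": 1}
  ]
}}

```text
time: 24.6
tool_pos: [0.5926, -0.0784, 0.2885]
orientation: [-3.131, -0.0, -1.6]
contact_force: [0.9, -0.5, 0.7]
width: 0.0851
grip_force: 0.0
```

```bash
python3 -c "
from h import *
plan(.468,-.434,.26,-179.3)"
```

```text
t 24.6 pos [ 0.5926 -0.0784  0.2885] yaw -91.69 q6 -0.16 w 0.0851 g 0.0 F [ 0.9 -0.5  0.7]
  scaled offset (yaw now) [0.5986 0.1901 0.0476] (final yaw) [ 0.2149 -0.5901  0.0476] rows 7.56 twist 0.4867 rows 10.2
```

>>> {"api": "move_arm", "payload": {
  "moves": [
    {"offset": [0.075,0.024,0],"twist": 0,"jaw": 1},
    {"offset": [0.075,0.024,0],"twist": 0,"jaw": 1},
    {"offset": [0.075,0.024,0],"twist": 0,"jaw": 1},
    {"offset": [0.075,0.024,0],"twist": 0,"jaw": 1},
    {"offset": [0.075,0.024,0],"twist": 0,"jaw": 1}
  ]
}}

```text
time: 25.1
tool_pos: [0.5112, -0.3024, 0.2823]
orientation: [-3.142, 0.0, -1.601]
contact_force: [1.6, 0.3, 1.1]
width: 0.0853
grip_force: 0.0
```

>>> {"api": "move_arm", "payload": {
  "moves": [
    {"offset": [0.075,0.024,0],"twist": 0,"jaw": 1},
    {"offset": [0.075,0.024,0],"twist": 0,"jaw": 1},
    {"offset": [0.074,0.024,0],"twist": 0,"jaw": 1},
    {"offset": [0,0,0],"twist": 0,"jaw": 1},
    {"offset": [0,0,0],"twist": 0.0467,"jaw": 1}
  ]
}}

```text
time: 25.6
tool_pos: [0.4639, -0.4352, 0.2816]
orientation: [3.141, 0.0, -1.753]
contact_force: [0.3, -0.9, 0.0]
width: 0.085
grip_force: 0.0
```

>>> {"api": "move_arm", "payload": {
  "moves": [
    {"offset": [0,0,0],"twist": 0.044,"jaw": 1},
    {"offset": [0,0,0],"twist": 0.044,"jaw": 1},
    {"offset": [0,0,0],"twist": 0.044,"jaw": 1},
    {"offset": [0,0,0],"twist": 0.044,"jaw": 1},
    {"offset": [0,0,0],"twist": 0.044,"jaw": 1}
  ]
}}

```text
time: 26.1
tool_pos: [0.465, -0.4334, 0.2821]
orientation: [3.141, 0.0, -2.444]
contact_force: [0.1, -0.5, 0.4]
width: 0.0855
grip_force: 0.0
```

>>> {"api": "move_arm", "payload": {
  "moves": [
    {"offset": [0,0,0],"twist": 0.044,"jaw": 1},
    {"offset": [0,0,0],"twist": 0.044,"jaw": 1},
    {"offset": [0,0,0],"twist": 0.044,"jaw": 1},
    {"offset": [0,0,0],"twist": 0.044,"jaw": 1},
    {"offset": [0,0,0],"twist": 0.044,"jaw": 0}
  ]
}}

```text
time: 26.6
tool_pos: [0.465, -0.4334, 0.2821]
orientation: [3.141, -0.0, -3.136]
contact_force: [0.3, -0.8, 0.4]
width: 0.0729
grip_force: 0.0
```

```bash
python3 -c "
from h import *
plan(.468,-.434,.21,-179.3)"
```

```text
t 26.6 pos [ 0.465  -0.4334  0.2821] yaw -179.66 q6 -1.06 w 0.0729 g 0.0 F [ 0.3 -0.8  0.4]
  scaled offset (yaw now) [-0.005  -0.001   0.1202] (final yaw) [-0.005  -0.001   0.1202] rows 1.44 twist -0.002 rows 0.04
```

>>> {"api": "move_arm", "payload": {
  "moves": [
    {"offset": [-0.005,0,0.06],"twist": -0.002,"jaw": 0},
    {"offset": [0,0,0.06],"twist": 0,"jaw": 0},
    {"offset": [0,0,0.035],"twist": 0,"jaw": 0},
    {"offset": [0,0,0.017],"twist": 0,"jaw": 0},
    {"offset": [0,0,0],"twist": 0,"jaw": 0}
  ],
  "force": 30
}}

```text
time: 27.1
tool_pos: [0.4676, -0.4334, 0.1779]
orientation: [3.14, -0.002, -3.124]
contact_force: [-1.5, 0.8, 0.9]
width: 0.0428
grip_force: 0.0
```

>>> {"api": "move_arm", "payload": {
  "moves": [
    {"offset": [0,0,0],"twist": 0,"jaw": 0},
    {"offset": [0,0,0],"twist": 0,"jaw": -0.5},
    {"offset": [0,0,0],"twist": 0,"jaw": -1},
    {"offset": [0,0,0],"twist": 0,"jaw": -1},
    {"offset": [0,0,0],"twist": 0,"jaw": -1}
  ]
}}

```text
time: 27.6
tool_pos: [0.4682, -0.4341, 0.1806]
orientation: [-3.14, 0.002, -3.124]
contact_force: [0.9, 1.4, 6.1]
width: 0.009
grip_force: 31.8
```

>>> {"api": "move_arm", "payload": {
  "moves": [
    {"offset": [0,0,-0.03],"twist": 0,"jaw": -1},
    {"offset": [0,0,-0.06],"twist": 0,"jaw": -1},
    {"offset": [0,0,-0.04],"twist": 0,"jaw": -1},
    {"offset": [0,0,0],"twist": 0,"jaw": -1},
    {"offset": [0,0,0],"twist": 0,"jaw": -1}
  ]
}}

```text
time: 28.1
tool_pos: [0.4678, -0.4337, 0.2575]
orientation: [3.142, 0.001, -3.124]
contact_force: [1.6, -1.0, -0.7]
width: 0.0096
grip_force: 31.2
```

```bash
python3 -c "
from h import *
plan(.657,-.162,.25,-92)
snap('p6.png',[('side',220,160,140,140,4)])"
```

```text
t 28.1 pos [ 0.4678 -0.4337  0.2575] yaw -179.01 q6 -1.05 w 0.0096 g 31.2 F [ 1.6 -1.  -0.7]
  scaled offset (yaw now) [-0.3232  0.4473  0.0125] (final yaw) [-0.4636 -0.2994  0.0125] rows 6.62 twist -0.4834 rows 10.13
```

View pics/p6.png

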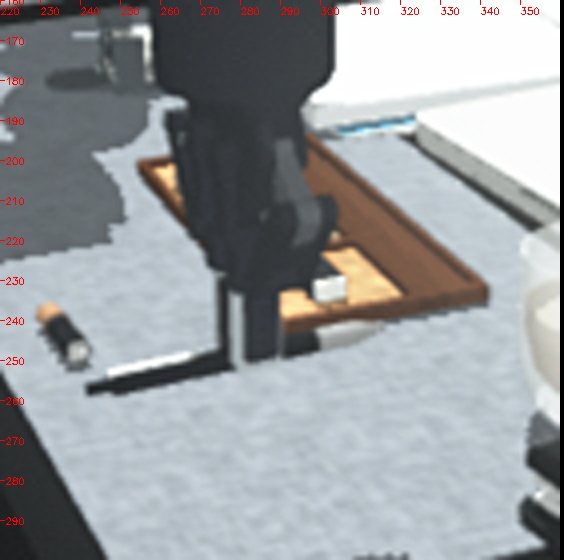

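Pen is gripped level near its middle (ends at side pixels (241,257) and (316,240), finger at 283). The eraser's end shows in the right pocket (302,232).

>>> {"api": "move_arm", "payload": {
  "moves": [
    {"offset": [0,0,-0.05],"twist": 0,"jaw": -1},
    {"offset": [0,0,0],"twist": -0.044,"jaw": -1},
    {"offset": [0,0,0],"twist": -0.044,"jaw": -1},
    {"offset": [0,0,0],"twist": -0.044,"jaw": -1},
    {"offset": [0,0,0],"twist": -0.044,"jaw": -1}
  ]
}}

```text
time: 28.65
tool_pos: [0.4675, -0.4336, 0.2855]
orientation: [3.139, -0.001, -2.565]
contact_force: [0.3, -0.5, 0.3]
width: 0.0092
grip_force: 31.2
```

>>> {"api": "move_arm", "payload": {
  "moves": [
    {"offset": [0,0,0],"twist": -0.044,"jaw": -1},
    {"offset": [0,0,0],"twist": -0.044,"jaw": -1},
    {"offset": [0,0,0],"twist": -0.044,"jaw": -1},
    {"offset": [0,0,0],"twist": -0.044,"jaw": -1},
    {"offset": [0,0,0],"twist": -0.044,"jaw": -1}
  ]
}}

```text
time: 29.15
tool_pos: [0.4676, -0.4336, 0.2854]
orientation: [3.139, 0.001, -1.874]
contact_force: [-0.6, 0.4, 0.4]
width: 0.009
grip_force: 31.2
```

>>> {"api": "move_arm", "payload": {
  "moves": [
    {"offset": [0,0,0],"twist": -0.044,"jaw": -1},
    {"offset": [0,0,0],"twist": -0.043,"jaw": -1},
    {"offset": [0,0,0],"twist": 0,"jaw": -1},
    {"offset": [0,0,0],"twist": 0,"jaw": -1}
  ]
}}

```text
time: 29.55
tool_pos: [0.4677, -0.4337, 0.2861]
orientation: [3.14, 0.001, -1.61]
contact_force: [0.5, 0.0, 0.3]
width: 0.0091
grip_force: 31.2
```

```bash
python3 -c "
from h import *
plan(.657,-.162,.25,-91.9)"
```

```text
t 29.6 pos [ 0.4677 -0.4337  0.2861] yaw -92.26 q6 0.46 w 0.0091 g 31.2 F [0.5 0.  0.3]
  scaled offset (yaw now) [-0.4649 -0.2974  0.0602] (final yaw) [-0.463  -0.3003  0.0602] rows 6.66 twist -0.002 rows 0.04
```

>>> {"api": "move_arm", "payload": {
  "moves": [
    {"offset": [-0.066,-0.043,0],"twist": -0.002,"jaw": -1},
    {"offset": [-0.066,-0.043,0],"twist": 0,"jaw": -1},
    {"offset": [-0.066,-0.043,0],"twist": 0,"jaw": -1},
    {"offset": [-0.066,-0.043,0],"twist": 0,"jaw": -1},
    {"offset": [-0.066,-0.043,0],"twist": 0,"jaw": -1}
  ]
}}

```text
time: 30.05
tool_pos: [0.6036, -0.2382, 0.2869]
orientation: [3.141, 0.0, -1.604]
contact_force: [1.4, -1.4, 0.2]
width: 0.0088
grip_force: 31.2
```

>>> {"api": "move_arm", "payload": {
  "moves": [
    {"offset": [-0.066,-0.043,0],"twist": 0,"jaw": -1},
    {"offset": [-0.066,-0.043,0],"twist": 0,"jaw": -1},
    {"offset": [0,0,0.05],"twist": 0,"jaw": -1},
    {"offset": [0,0,0],"twist": 0,"jaw": -1},
    {"offset": [0,0,0],"twist": 0,"jaw": -1}
  ]
}}

```text
time: 30.55
tool_pos: [0.6563, -0.1627, 0.2567]
orientation: [3.139, -0.001, -1.602]
contact_force: [-0.3, -0.6, -0.1]
width: 0.0092
grip_force: 31.2
```

```bash
python3 -c "
from h import *
plan(.657,-.162,.2,-91.9)"
```

```text
t 30.6 pos [ 0.6563 -0.1627  0.2567] yaw -91.79 q6 -0.02 w 0.0092 g 31.2 F [-0.3 -0.6 -0.1]
  scaled offset (yaw now) [-0.0012 -0.0011  0.0945] (final yaw) [-0.0012 -0.0011  0.0945] rows 1.13 twist 0.0006 rows 0.01
```

>>> {"api": "move_arm", "payload": {
  "moves": [
    {"offset": [0,0,0.05],"twist": 0,"jaw": -1},
    {"offset": [0,0,0.049],"twist": 0,"jaw": -1},
    {"offset": [0,0,0],"twist": 0,"jaw": -1},
    {"offset": [0,0,0],"twist": 0,"jaw": -1}
  ]
}}

```text
time: 30.95
tool_pos: [0.6569, -0.1634, 0.1995]
orientation: [-3.141, -0.001, -1.602]
contact_force: [0.3, -0.5, 1.2]
width: 0.0093
grip_force: 31.2
```

```bash
python3 -c "
from h import *
plan(.657,-.162,.2,-91.9)
snap('p7.png',[('side',245,165,95,80,4),('top',210,130,110,70,3)])
im=cv2.imread('pics/p7.png')"
```

```text
t 30.9 pos [ 0.6569 -0.1634  0.1995] yaw -91.77 q6 -0.02 w 0.0093 g 31.2 F [ 0.3 -0.5  1.2]
  scaled offset (yaw now) [-0.0024 -0.0001 -0.0008] (final yaw) [-0.0024 -0.0001 -0.0008] rows 0.03 twist 0.0007 rows 0.02
```

View pics/p7.png

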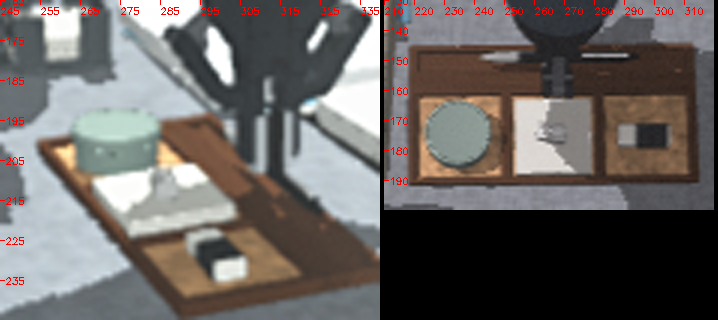

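Tin, pad, sharpener and eraser sit in their pockets. The pen lies level along the groove at top row ≈149, columns 243–295.

```bash
python3 -c "
from h import *
from cell import ctrl
g=cv2.cvtColor(ctrl.get_image('top')['color'],cv2.COLOR_BGR2GRAY).astype(int)
g0=cv2.cvtColor(D['top']['color'],cv2.COLOR_BGR2GRAY).astype(int)
for c in (247,251,278,284,290): print(c,'now',g[143:160,c-1:c+2].mean(1).astype(int).tolist(),'before',g0[143:160,c-1:c+2].mean(1).astype(int).tolist())
for r in (148,148.5,149,149.5): print(r,at('top',(268,r),.0245))
for r in (145,147,154,144.4,191.5): print(r,at('top',(268,r),.013))
"
```

```text
247 now [141, 146, 69, 70, 141, 168, 145, 88, 71, 54, 68, 65, 68, 68, 70, 63, 66] before [153, 158, 79, 79, 61, 80, 81, 82, 81, 84, 75, 73, 77, 77, 78, 73, 73]
251 now [139, 145, 69, 73, 154, 163, 144, 86, 52, 53, 54, 65, 68, 67, 71, 65, 65] before [153, 157, 79, 81, 56, 79, 80, 81, 81, 83, 74, 74, 76, 77, 79, 72, 72]
278 now [65, 83, 54, 48, 78, 112, 29, 35, 51, 47, 51, 44, 45, 44, 45, 47, 44] before [146, 121, 76, 75, 76, 77, 77, 80, 83, 81, 93, 73, 74, 74, 78, 73, 72]
284 now [86, 74, 45, 40, 78, 112, 32, 33, 50, 47, 54, 60, 43, 46, 48, 43, 43] before [153, 127, 77, 67, 56, 76, 75, 80, 82, 78, 73, 72, 72, 72, 75, 73, 70]
290 now [86, 73, 47, 44, 63, 93, 31, 41, 47, 46, 47, 46, 43, 45, 47, 48, 45] before [150, 125, 77, 65, 72, 81, 77, 78, 80, 79, 76, 75, 73, 73, 77, 75, 72]
148 [ 0.66118499 -0.16946943]
148.5 [ 0.65980746 -0.16941636]
149 [ 0.65843062 -0.16936332]
149.5 [ 0.65705446 -0.16931031]
145 [ 0.67332635 -0.1703127 ]
147 [ 0.66774858 -0.17009782]
154 [ 0.64831374 -0.16934912]
144.4 [ 0.67500186 -0.17037725]
191.5 [ 0.54645989 -0.16542535]
```

>>> {"api": "move_arm", "payload": {
  "moves": [
    {"offset": [0,0.001,0.01],"twist": 0,"jaw": -1},
    {"offset": [0,0,0.01],"twist": 0,"jaw": -1},
    {"offset": [0,0,0],"twist": 0,"jaw": -1},
    {"offset": [0,0,0],"twist": 0,"jaw": -1}
  ]
}}

```text
time: 31.5
tool_pos: [0.6565, -0.1622, 0.1869]
orientation: [-3.14, -0.001, -1.6]
contact_force: [-1.4, 0.5, 5.3]
width: 0.0092
grip_force: 33.9
```

>>> {"api": "move_arm", "payload": {
  "moves": [
    {"offset": [0,0,-0.001],"twist": 0,"jaw": -0.6},
    {"offset": [0,0,0],"twist": 0,"jaw": -0.4},
    {"offset": [0,0,0],"twist": 0,"jaw": -0.4},
    {"offset": [0,0,-0.02],"twist": 0,"jaw": -0.4},
    {"offset": [0,0,-0.05],"twist": 0,"jaw": -0.4}
  ]
}}

```text
time: 32.0
tool_pos: [0.655, -0.1621, 0.226]
orientation: [3.135, 0.001, -1.601]
contact_force: [0.5, 0.5, -0.5]
width: 0.0255
grip_force: 0.0
```

>>> {"api": "move_arm", "payload": {
  "moves": [
    {"offset": [0,0,-0.06],"twist": 0,"jaw": 0},
    {"offset": [-0.075,0,-0.02],"twist": 0,"jaw": 0},
    {"offset": [-0.075,0,0],"twist": 0,"jaw": 0},
    {"offset": [-0.075,0,0],"twist": 0,"jaw": 0},
    {"offset": [-0.075,0,0],"twist": 0,"jaw": 0}
  ]
}}

```text
time: 32.5
tool_pos: [0.6612, 0.0192, 0.2774]
orientation: [-3.141, 0.0, -1.601]
contact_force: [0.3, -0.0, -0.4]
width: 0.0426
grip_force: 0.0
```

```bash
python3 -c "
from h import *
plan(.657,-.162,.2,-91.9)
snap('p8.png',[('side',240,160,110,90,4),('top',210,130,110,70,3)])"
```

```text
t 32.5 pos [0.6612 0.0192 0.2774] yaw -91.71 q6 -0.29 w 0.0426 g 0.0 F [ 0.3 -0.  -0.4]
  scaled offset (yaw now) [ 0.302  -0.002   0.1291] (final yaw) [ 0.302  -0.003   0.1291] rows 3.94 twist 0.001 rows 0.02
```

View pics/p8.png

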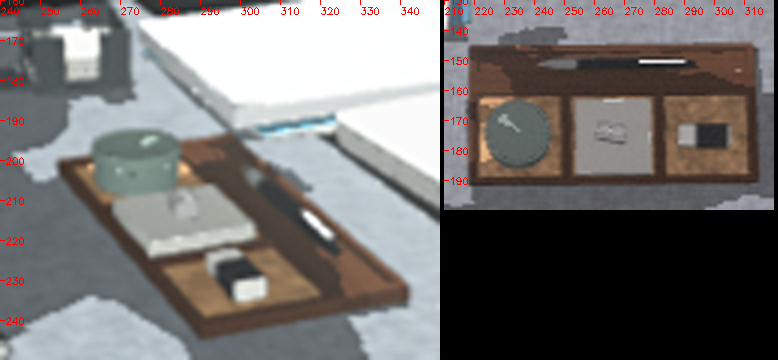

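The pen is down in the groove (top row ≈151, columns 243–294). Tin, pad with sharpener, and eraser are all seated in their pockets, and the gripper is clear.

>>> {"api": "move_arm", "payload": {
  "moves": [
    {"offset": [0,0,-0.02],"twist": 0,"jaw": 0},
    {"offset": [0,0,0],"twist": 0,"jaw": 0},
    {"offset": [0,0,0],"twist": 0,"jaw": 0}
  ]
}}

```text
time: 32.9
tool_pos: [0.6616, 0.0164, 0.2896]
orientation: [-3.14, 0.0, -1.602]
contact_force: [-0.6, 0.4, 0.4]
width: 0.0427
grip_force: 0.0
```

```bash
python3 -c "
from cell import ctrl
print(ctrl.close_job())"
```

```text
the job is handed in; nothing more can be done
None
```

I handed the job in at about 33 s (no verdict came back): the last pictures show the pad flat in the middle pocket with the sharpener upright on it, the tin in the left pocket, the eraser in the right and the pen in the groove, and the glass was never approached.

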